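# Stow two hand tools and close the tool case

## Robot

A 6-joint arm with a two-finger parallel gripper is mounted at the origin on a cart in front of the work surface, level with it; the furniture and walls round the work are solid. World frame = base frame: x ahead of the robot, y to its left, z up, the work surface at z = 0. Lengths are in m, angles in rad, forces in N, time in s.
With the tool pointing down it reaches from about 0.35 to 0.875 m from the base axis. Payload 15.5 kg.
Tool frame: the origin (TCP) lies between the finger pads; the fingertips stand 22 mm ahead of it and the grasp point (between the pads) lies 3 mm ahead of it; z points along the fingers, y is the line along which they close (so a half turn about z gives the same grasp; the last joint's range is limited). The gripper opens to 85 mm and grips with 20 to 120 N. Pads are 22 mm wide; open, the fingers measure 114 mm over their backs; the gripper's body (76 mm by 85 mm) begins 54 mm behind the grasp point. The pads swing forward as they close: fully open they stand 13 mm farther back than shut.
Start: joints at [1.069, 0.494, 1.345, -0, 1.302, -0.096], TCP at [0.247, 0.574, 0.253] pointing down, gripper open.
Joint ranges: [-2.91, 2.91], [-0.82, 2.16], [0.22, 2.67], [-1.22, 4.37], [0.12, 2.79], [-3.08, 3.08]. Speed limits (rad/s): [1.89, 1.89, 2.57, 3.01, 3.01, 3.01].

## Interface

Orientations are given as a 3x3 rotation matrix whose columns are the frame's x, y, z axes.
In Python, from cell import telemetry, read_camera, job gives the robot as it stands. The module is installed in compiled form; this text tells all that it offers.
- The arm moves only by the tool arm_command, never from a script. Its argument "series" is a list of rows, each an object with "xyz": the shift along the tool's x, y, z as a fraction of full scale, a list of three; "delta_rot": the turn, a rotation vector about the tool's x, y, z as a fraction of full scale, a list of three. In form: [{"xyz": [tx, ty, tz], "delta_rot": [ax, ay, az]}, ...]. A call has 1 to 5 rows; each row shifts and turns the commanded pose from where the row before left it, along the tool's axes as they then stand; what a row does not reach is not made up. Full scale, the value 1, is 0.03 m for a shift and 0.12 rad for a turn. A row lasts 1/8 s, in which the tool goes at most 62.5 mm and 10.7 degrees, less where a joint would pass 70% of its speed; a pose out of reach is approached as far as the arm can. A call with a number of a shift or a turn outside -1 to 1 is refused whole. A call with a gripper value outside its range is refused whole. "gripper" is the opening, from 0 (shut) to 1 (fully open), set as the call begins (left out, the last holds). The fingers move at their own pace and stop on an object; the grip force is fixed at half the most. Time passes only in rows, so rows that do not move let the fingers close. It gives the time, the measured TCP pose, the force, the opening and the grip force at its end, in the units of the state.
- telemetry.get_obs(): the state, without advancing time (a new reading comes with each control period).
- read_camera(name): name is "side" or "top"; returns a dict with "frame" (420x560x3 uint8, blue, green, red), "camera_matrix" (3x3 intrinsics, pixels), "dist_coeffs" ([k1, k2, p1, p2, k3] as OpenCV has them; the pictures are not rectified), "cam_to_world" (4x4, takes a point from camera to world coordinates). Camera axes: x right, y up, looking along -z (the intrinsics and any distortion apply to the point x, -y, -z); pixel columns grow to the right and rows downward; lengths in m; the calibration is good to about 2 mm. A picture is of the moment at which its call begins. There is no depth.
- job.close_job(): hands the job in; it is judged then, once.
The state is a dict: "clock": time; "joint_pos": joint angles; "joint_vel": joint speeds; "joint_efforts": joint torques, N m; "position": TCP position; "orientation": TCP orientation; "force": force on the tool from outside, world axes, zero at the start; "ft_torque": the same for the moment, N m; "finger_gap": opening from 0.0 (shut) to 1.0 (fully open); "gripper_force": force on a finger pad.
Only numpy, scipy, OpenCV 4.12 (cv2) and the standard library are available. Lean on these libraries where they do the work, as an engineer would, in place of code of your own. Each camera call takes 0.05 s, during which the arm holds its last target. There are 200 camera calls.

## Task

Put the pliers in the wide bay and the short screwdriver in the narrow bay of the open tool case, each lying flat along its bay. Then set the lid squarely on so that it sits fully down on the rim, and only then swing the hinged clamp down onto the lid until it is fully shut. Leave the other things on the bench where they are: do not shift or tip them.

Things in the scene. Friction and masses are not known exactly. Their poses are not given: they have to be found in the camera images.
- tool_case: Open grey metal case fixed to the bench, left or right of the vise: 200 (x) x 172 (y) x 50 mm high, walls 5 mm, floor at z = 4. Origin: centre of underside, z up; its -x end carries the clamp and faces the robot. A divider along x (5 mm thick, top at z = 28, centred at y = +13.5) parts the wide bay (y -81 to +11) from the narrow bay (y +16 to +81), both 190 mm long.
- wide_bay (a point): Centre of the wide bay's floor (case x = 0, y = -35, z = 4 mm); axes as the case's.
- narrow_bay (a point): Centre of the narrow bay's floor (case x = 0, y = +48.5, z = 4 mm); axes as the case's.
- case_lid: Loose grey lid, 0.4 kg, lying right way up across the vise from the case: plate 206 (x) x 178 (y) x 4 mm; below it an 8 mm deep rim, 178 x 150 mm, drops into the case (opening 190 x 162). Origin: centre of the rim's underside, 42 mm above the case's origin when seated; z up. Fits either way round. U handle of 10 mm bar along x on its middle, 74 mm long, bar centre at z = 46.
- lid_handle (a point): Middle of the lid's handle bar, 46 mm above the lid's origin; axes as the lid's, the bar runs along x.
- clamp_arm (a joint): Hinge angle of the clamp on the case's end: 0 = shut, lying level along the case's +x over the lid's edge, 1 mm above the seated lid; about 1.57 = upright; 1.95 = leaning right back towards the robot. It is stiff and stays where it is left; about 2 N at the tip moves it.
- clamp_hinge (a point): The clamp's hinge axis (along the case's y) at case x = -122, y = 0, z = 62 mm; axes as the case's. Its bracket reaches from x = -100 to -130 mm, 71 mm high.
- clamp_tip (a point): Centre of the clamp's cross grip, a 12 mm round bar 44 mm long along the case's y, 68 mm from the hinge. The arm between is 16 mm wide and 8 mm thick.
- slip_pliers: Slip-joint pliers, jaws shut, 50 x 172 x 12 mm, 0.21 kg, lying flat beyond the case or the lid. Origin: centre of the underside; jaws towards -y, handles towards +y, z up; about 46 mm wide at the origin, near the centre of mass, 28 mm across the jaws.
- short_screwdriver: Short screwdriver, 26 x 159 x 28 mm, 0.085 kg, lying on the lid beside its handle. Origin: centre of the underside; handle (85 mm long, about 20 mm wide, 23 mm high) towards +y, blade towards -y; z up.
- wrench: Adjustable wrench 56 x 203 x 16 mm, lying flat on the other side from the pliers; bystander. Origin: centre of underside, long along y.
- can: Upright can, 67 mm diameter, 78 mm high; bystander. Origin: centre of underside.
- jar: Upright screw-lid jar, 63 mm diameter, 85 mm high; bystander. Origin: centre of underside.
- measure: Pocket tape measure, 67 x 80 x 32 mm; bystander. Origin: centre of underside.

How it is judged:
On the way, in this order (a step that is already met when the one before it is completed fails the run):
1. pliers flat in the wide bay and screwdriver flat in the narrow bay, both let go (y of slip_pliers in the frame of tool_case between -0.066 and -0.004 m and x of slip_pliers in the frame of tool_case between -0.04 and 0.04 m and z of slip_pliers in the frame of tool_case between -0.002 and 0.022 m and y of short_screwdriver in the frame of tool_case between 0.016 and 0.081 m and x of short_screwdriver in the frame of tool_case between -0.04 and 0.04 m and z of short_screwdriver in the frame of tool_case between -0.002 and 0.036 m and angle between the y axis of slip_pliers and the x axis of tool_case, either way round below 0.3 rad and angle between the y axis of short_screwdriver and the x axis of tool_case, either way round below 0.4 rad and contact force between the fingers and slip_pliers below 0.1 N and contact force between the fingers and short_screwdriver below 0.1 N), for 0.2 s.
2. lid seated on the case, clamp still open (horizontal distance between case_lid and tool_case below 0.011 m and angle between the x axis of case_lid and the x axis of tool_case, either way round below 0.1 rad and angle between case_lid's own z axis and vertical below 0.03 rad and z of case_lid in the frame of tool_case between 0.0385 and 0.0455 m and value of joint clamp_arm above 0.5 rad), for 0.2 s.
3. clamp shut on the seated lid (horizontal distance between case_lid and tool_case below 0.011 m and angle between the x axis of case_lid and the x axis of tool_case, either way round below 0.1 rad and angle between case_lid's own z axis and vertical below 0.03 rad and z of case_lid in the frame of tool_case between 0.0385 and 0.0455 m and value of joint clamp_arm below 0.08 rad), for 0.2 s.
At the end, for the whole second after the job is handed in: Pliers flat in the wide bay, screwdriver in the narrow bay, at rest (within 40 mm of mid-bay, along it within 0.3 and 0.4 rad); lid centred within 11 mm, square within 0.1 rad, level, its origin 38.5 to 45.5 mm above the case's; clamp below 0.08 rad (all of step 3 and y of slip_pliers in the frame of tool_case between -0.066 and -0.004 m and x of slip_pliers in the frame of tool_case between -0.04 and 0.04 m and z of slip_pliers in the frame of tool_case between -0.002 and 0.022 m and y of short_screwdriver in the frame of tool_case between 0.016 and 0.081 m and x of short_screwdriver in the frame of tool_case between -0.04 and 0.04 m and z of short_screwdriver in the frame of tool_case between -0.002 and 0.036 m and angle between the y axis of slip_pliers and the x axis of tool_case, either way round below 0.3 rad and angle between the y axis of short_screwdriver and the x axis of tool_case, either way round below 0.4 rad and linear speed of each of slip_pliers, short_screwdriver, case_lid below 0.02 m/s); the robot touches nothing.
It fails at once if the adjustable wrench shifted by more than 30 mm or tipped (distance of wrench from where it was at the start of the episode above 0.03 m or angle between wrench's own z axis and vertical above 0.4 rad).
It fails at once if the can shifted by more than 30 mm or tipped (distance of can from where it was at the start of the episode above 0.03 m or angle between can's own z axis and vertical above 0.4 rad).
It fails at once if the jar shifted by more than 30 mm or tipped (distance of jar from where it was at the start of the episode above 0.03 m or angle between jar's own z axis and vertical above 0.4 rad).
It fails at once if the tape measure shifted by more than 30 mm or tipped (distance of measure from where it was at the start of the episode above 0.03 m or angle between measure's own z axis and vertical above 0.4 rad).
It also fails if it takes over 72 s, if anything falls off the work surface, if the arm or the gripper's body presses on something with over 40 N, if the wrist force passes 120 N, or if a joint passes its speed limit or range.

## Working session

There is one attempt and no reset: what is moved stays moved. The work goes in short steps, Python scripts to look and compute and a tool call to move; the robot and the scene stay as the last step left them, time stands still between calls to the robot, and variables do not carry over. Pictures are saved under pics/ and viewed, at most 10 in all, crops included, and the job is handed in when it is done.

Besides the shell and the picture viewer there is one more tool, called after "Request:" by a JSON object that holds its "method" and its "body", one argument or row to a line. arm_command: Moves the arm, as the interface text tells. Shift numbers are shares of 0.03 m and turn numbers shares of 0.12 rad, none past 1 either way. Its arguments: {"type":"object","properties":{"series":{"type":"array","items":{"type":"object","properties":{"xyz":{"type":"array","items":{"type":"number","minimum":-1,"maximum":1}},"delta_rot":{"type":"array","items":{"type":"number","minimum":-1,"maximum":1}}}}},"gripper":{"type":"number"}},"required":["series"]}

```bash
mkdir -p pics; cat > h.py <<'E'
import numpy as np, cv2
from cell import telemetry, read_camera, job
def snap(n,fn=None):
    c=read_camera(n)
    if fn: cv2.imwrite('pics/'+fn,c['frame'])
    np.savez('cal_'+n,K=c['camera_matrix'],d=c['dist_coeffs'],T=c['cam_to_world'],f=c['frame'])
    return c
def ld(n):
    return np.load('cal_'+n+'.npz')
def ray(n,uv,z):
    c=ld(n);p=cv2.undistortPoints(np.array(uv,float).reshape(-1,1,2),c['K'],c['d']).reshape(-1,2)
    d=np.c_[p[:,0],-p[:,1],-np.ones(len(p))]@c['T'][:3,:3].T;o=c['T'][:3,3]
    return o+d*((z-o[2])/d[:,2])[:,None]
def proj(n,P):
    c=ld(n);P=np.atleast_2d(np.array(P,float));q=(P-c['T'][:3,3])@c['T'][:3,:3]
    q=q*[1,-1,-1]
    return cv2.projectPoints(q,np.zeros(3),np.zeros(3),c['K'],c['d'])[0].reshape(-1,2)
E
python3 - <<'E'
from h import *
np.set_printoptions(precision=4,suppress=True)
for n in('top','side'):
    c=snap(n,n+'0.png');print(n,c['cam_to_world'],c['camera_matrix'],c['dist_coeffs'])
o=telemetry.get_obs();print(o)
E
```

```text
top [[ 0.0276  0.9838 -0.1769  0.234 ]
 [-0.9995  0.0295  0.0079  0.0091]
 [ 0.013   0.1766  0.9842  1.6851]
 [ 0.      0.      0.      1.    ]] [[467.9731   0.     283.0432]
 [  0.     467.9731 204.4836]
 [  0.       0.       1.    ]] [-0.1182  0.      0.      0.      0.    ]
side [[ 0.9707 -0.1172  0.2099  0.8596]
 [ 0.24    0.5234 -0.8176 -1.2113]
 [-0.014   0.844   0.5362  0.8598]
 [ 0.      0.      0.      1.    ]] [[400.274    0.     285.9448]
 [  0.     400.274  214.6545]
 [  0.       0.       1.    ]] [-0.0487  0.      0.      0.      0.    ]
{'clock': 0.1, 'joint_pos': array([ 1.0695,  0.4941,  1.3461, -0.    ,  1.3025, -0.0955]), 'joint_vel': array([-0.0023, -0.0015, -0.0029, -0.0006,  0.0006,  0.0022]), 'joint_efforts': array([  0.0034, -88.3595, -38.4558,  -0.0002,   0.0053,  -0.    ]), 'position': array([0.2466, 0.574 , 0.2528]), 'orientation': array([[-0.9188,  0.3948, -0.0005],
       [ 0.3948,  0.9188, -0.0009],
       [ 0.0001, -0.001 , -1.    ]]), 'force': array([-0.1649, -0.0832,  0.1811]), 'ft_torque': array([-0.044 ,  0.0473, -0.0015]), 'gripper_force': 0.0, 'finger_gap': 1.0003019860332019}
```

View pics/top0.png

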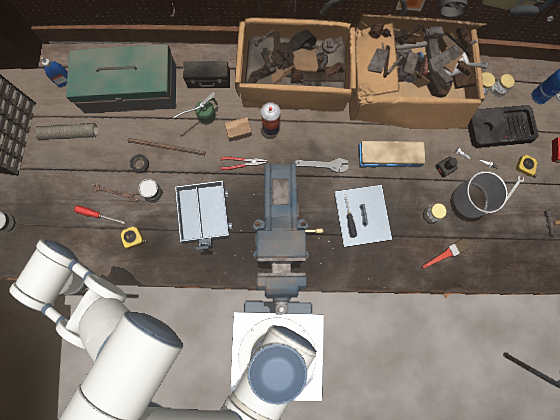

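View pics/side0.png

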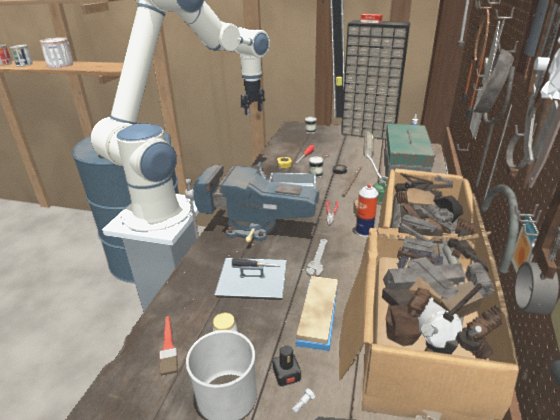

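```bash
python3 - <<'E'
from h import *
np.set_printoptions(precision=4,suppress=True)
f=ld('top')['f']
a=cv2.resize(f[145:255,170:270],None,fx=4,fy=4,interpolation=cv2.INTER_CUBIC);b=cv2.resize(f[145:255,315:415],None,fx=4,fy=4,interpolation=cv2.INTER_CUBIC)
cv2.imwrite('pics/crop1.png',np.hstack([a,b]))
g=f.min(2).astype(int)
def big(m,off,k=1):
    cs,_=cv2.findContours(m.astype(np.uint8),cv2.RETR_EXTERNAL,cv2.CHAIN_APPROX_NONE)
    return [c.reshape(-1,2)+off for c in sorted(cs,key=cv2.contourArea)[::-1][:k]]
def rect(P): 
    r=cv2.minAreaRect((P[:,:2]*1000).astype(np.float32));return r,cv2.boxPoints(r)
lid=g[175:255,325:400]>110
c=big(lid,[325,175])[0];P=ray('top',c,.012);print('lid',rect(P))
ca=g[175:250,170:238]>110
c=big(ca,[170,175])[0];P=ray('top',c,.05);print('case',rect(P))
hull=cv2.convexHull(big(lid,[0,0])[0].astype(np.int32));m=np.zeros(lid.shape,np.uint8);cv2.fillPoly(m,[hull],1);m=cv2.erode(m,np.ones((5,5)))
dk=(m>0)&(g[175:255,325:400]<100)
for c in big(dk,[325,175],3): print('dark',cv2.contourArea(c.astype(np.int32)),rect(ray('top',c,.024)), c.mean(0))
F=f.astype(int)
rd=(F[...,2]-F[...,0]>50)&(F[...,2]-F[...,1]>60);
for c in big(rd[145:180,210:275],[210,145],3): print('red',cv2.contourArea(c.astype(np.int32)),rect(ray('top',c,.008)))
s=ld('side')['f'];gs=s.min(2).astype(int)
print(proj('top',[[.55,.2,.05],[.6,-.2,.012]]))
E
```

```text
lid (((505.20343017578125, -295.11883544921875), (205.7543182373047, 178.8969268798828), 10.21800422668457), array([[ 388.0903, -225.3388],
       [ 419.8255, -401.3984],
       [ 622.3165, -364.8989],
       [ 590.5813, -188.8393]], dtype=float32))
case (((487.41485595703125, 285.1475830078125), (222.8369903564453, 174.2709503173828), 9.252930641174316), array([[363.4354, 353.2339],
       [391.4569, 181.2306],
       [611.3943, 217.0612],
       [583.3728, 389.0646]], dtype=float32))
dark 128.0 (((467.4153137207031, -251.30186462402344), (92.01753234863281, 26.23052406311035), 9.755796432495117), array([[ 419.8495, -246.1724],
       [ 424.2943, -272.0236],
       [ 514.9811, -256.4313],
       [ 510.5364, -230.5801]], dtype=float32)) [351.037  224.9815]
dark 33.5 (((504.91680908203125, -295.62646484375), (76.72784423828125, 15.264771461486816), 9.954981803894043), array([[ 465.811 , -294.7411],
       [ 468.45  , -309.7761],
       [ 544.0226, -296.5118],
       [ 541.3837, -281.4769]], dtype=float32)) [363.386  214.1754]
red 32.5 (((671.3117065429688, 185.97286987304688), (10.689820289611816, 86.20186614990234), 9.683027267456055), array([[658.7935, 227.5608],
       [673.2924, 142.587 ],
       [683.8299, 144.385 ],
       [669.331 , 229.3588]], dtype=float32))
red 23.0 (((705.0858154296875, 188.06735229492188), (7.700941562652588, 85.6632080078125), 1.6254324913024902), array([[700.022 , 230.7725],
       [702.4518, 145.1438],
       [710.1497, 145.3622],
       [707.7198, 230.9909]], dtype=float32))
[[225.9559 196.6982]
 [336.8713 188.5539]]
```

View pics/crop1.png

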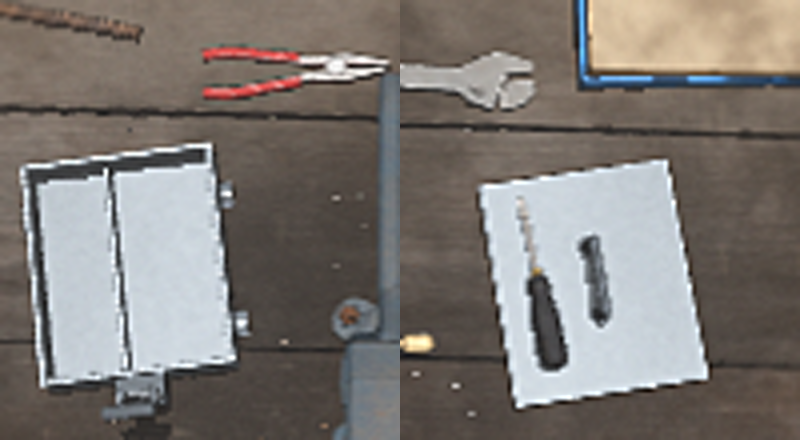

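```bash
cat >> h.py <<'E'
def plan(xyz,yaw=None,n=5,via=None):
    "rows from measured pose to xyz (m), tool-y yaw (deg), n moving rows"
    o=telemetry.get_obs();p=o['position'];R=o['orientation'];y0=np.arctan2(R[1,1],R[0,1])
    dy=0 if yaw is None else (np.radians(yaw)-y0+np.pi/2)%np.pi-np.pi/2
    d=(np.array(xyz)-p)/n
    tilt=R[:,2]
    for i in range(n):
        a=y0+dy*i/n; Y=np.array([np.cos(a),np.sin(a),0]);Z=np.array([0,0,-1.]);X=np.cross(Y,Z)
        print(i,np.round([X@d/.03,Y@d/.03,Z@d/.03],3),'rz',round(-dy/n/.12,3))
    print('from',p.round(4),'yaw',np.degrees(y0).round(2),'tiltxy',tilt[:2].round(4),'j',o['joint_pos'].round(2),'t',o['clock'])
E
python3 - <<'E'
from h import *
np.set_printoptions(precision=4,suppress=True)
px=lambda L,ox:[[(x+.5)/4-.5+ox,(y+.5)/4-.5+145] for x,y in L]
C=ray('top',px([[22,167],[210,145],[236,362],[43,385]],170),.05)[:,:2]
print('case corners',C,C.mean(0),[np.linalg.norm(C[i]-C[i-1]) for i in range(4)])
ang=lambda v:np.degrees(np.arctan2(v[1],v[0]))
print('yaw',ang(C[0]-C[3]),ang(C[1]-C[2]),ang(C[0]-C[1])-90,ang(C[3]-C[2])-90)
d=ray('top',px([[107,170],[128,370]],170),.028)[:,:2];print('divider',d,ang(d[0]-d[1]))
P=ray('top',px([[203,52],[203,94],[388,63],[335,65],[298,56],[300,84]],170),.008);print('pliers',P)
S=ray('top',px([[519,197],[553,370],[538,275]],315-100),.024);print('screw',S, ang(S[0]-S[1]))
# clamp grip bar
for z in(.06,.1,.13):print('clamptip',z,ray('top',px([[105,413],[153,409],[140,378]],170),z)[:,:2])
# vise height: triangulate far top corner guesses
def tri(u,v):
    A=[];b=[]
    a0,a1=ray('top',[u],0)[0],ray('top',[u],1)[0];b0,b1=ray('side',[v],0)[0],ray('side',[v],1)[0]
    s=np.linalg.lstsq(np.c_[a1-a0,-(b1-b0)],b0-a0,rcond=None)[0]
    return a0+s[0]*(a1-a0),b0+s[1]*(b1-b0)
print('vise',tri([257,232],[222,176]),tri([281,165],[318,186]))
for z in(.1,.2):print(ray('top',[[264,170],[254,235],[308,255],[297,170]],z))
plan([.25,.574,.25],66,1)
E
```

```text
case corners [[0.5823 0.3848]
 [0.6073 0.2167]
 [0.4129 0.184 ]
 [0.3873 0.353 ]] [0.4975 0.2846] [np.float64(0.19763343199396238), np.float64(0.17003718105302937), np.float64(0.19712271794689357), np.float64(0.17100360376845544)]
yaw 9.266961638121694 9.549745304175843 8.46415658818134 8.640629487647402
divider [[0.5864 0.3119]
 [0.4052 0.2823]] 9.291160303059456
pliers [[0.7052 0.2332 0.008 ]
 [0.6651 0.231  0.008 ]
 [0.6997 0.0611 0.008 ]
 [0.6963 0.1101 0.008 ]
 [0.7039 0.1447 0.008 ]
 [0.6772 0.1417 0.008 ]]
screw [[ 0.5785 -0.226   0.024 ]
 [ 0.4214 -0.2575  0.024 ]
 [ 0.5072 -0.2436  0.024 ]] 11.313201706635232
clamptip 0.06 [[0.3637 0.2951]
 [0.3685 0.2533]
 [0.3952 0.2661]]
clamptip 0.1 [[0.3605 0.288 ]
 [0.3652 0.2473]
 [0.3912 0.2598]]
clamptip 0.13 [[0.3581 0.2827]
 [0.3627 0.2428]
 [0.3883 0.2551]]
vise (array([0.4088, 0.0776, 0.204 ]), array([0.3007, 0.0201, 0.1886])) (array([0.6365, 0.0075, 0.1838]), array([0.6624, 0.0154, 0.1907]))
[[ 0.6391  0.0662  0.1   ]
 [ 0.4105  0.0922  0.1   ]
 [ 0.3478 -0.0928  0.1   ]
 [ 0.6427 -0.049   0.1   ]]
[[ 0.6136  0.0626  0.2   ]
 [ 0.3994  0.087   0.2   ]
 [ 0.3407 -0.0864  0.2   ]
 [ 0.6169 -0.0453  0.2   ]]
0 [-0.104  0.045  0.093] rz 0.109
from [0.2466 0.574  0.2528] yaw 66.75 tiltxy [-0.0005 -0.0009] j [ 1.07  0.49  1.35 -0.    1.3  -0.1 ] t 0.1
```

```bash
python3 -c "
from h import *
plan([.693,.139,.12],4.9,20)"
```

```text
0 [-0.97  -0.372  0.221] rz 0.45
1 [-0.988 -0.319  0.221] rz 0.45
2 [-1.004 -0.266  0.221] rz 0.45
3 [-1.017 -0.211  0.221] rz 0.45
4 [-1.027 -0.156  0.221] rz 0.45
5 [-1.034 -0.1    0.221] rz 0.45
6 [-1.038 -0.044  0.221] rz 0.45
7 [-1.039  0.012  0.221] rz 0.45
8 [-1.037  0.068  0.221] rz 0.45
9 [-1.031  0.123  0.221] rz 0.45
10 [-1.023  0.179  0.221] rz 0.45
11 [-1.012  0.234  0.221] rz 0.45
12 [-0.998  0.288  0.221] rz 0.45
13 [-0.981  0.342  0.221] rz 0.45
14 [-0.961  0.394  0.221] rz 0.45
15 [-0.939  0.445  0.221] rz 0.45
16 [-0.913  0.495  0.221] rz 0.45
17 [-0.885  0.544  0.221] rz 0.45
18 [-0.854  0.591  0.221] rz 0.45
19 [-0.821  0.636  0.221] rz 0.45
from [0.2466 0.574  0.2528] yaw 66.75 tiltxy [-0.0005 -0.0009] j [ 1.07  0.49  1.35 -0.    1.3  -0.1 ] t 0.1
```

Request:
{"method": "arm_command", "body": {
  "series": [
    {"xyz": [-0.97, -0.37, 0.2], "delta_rot": [0, 0, 0.45]},
    {"xyz": [-0.99, -0.32, 0.2], "delta_rot": [0, 0, 0.45]},
    {"xyz": [-1, -0.27, 0.2], "delta_rot": [0, 0, 0.45]},
    {"xyz": [-1, -0.21, 0.2], "delta_rot": [0, 0, 0.45]},
    {"xyz": [-1, -0.16, 0.2], "delta_rot": [0, 0, 0.45]}
  ],
  "gripper": 1
}}

```text
clock: 0.72
position: [0.3576, 0.4653, 0.2228]
orientation: [[-0.779, 0.627, -0.0], [0.627, 0.779, -0.0], [0.0, -0.001, -1.0]]
force: [0.5, 0.9, 0.1]
finger_gap: 1.002
gripper_force: 0.0
```

Request:
{"method": "arm_command", "body": {
  "series": [
    {"xyz": [-1, -0.1, 0.2], "delta_rot": [0, 0, 0.45]},
    {"xyz": [-1, -0.04, 0.2], "delta_rot": [0, 0, 0.45]},
    {"xyz": [-1, 0.01, 0.2], "delta_rot": [0, 0, 0.45]},
    {"xyz": [-1, 0.07, 0.2], "delta_rot": [0, 0, 0.45]},
    {"xyz": [-1, 0.12, 0.2], "delta_rot": [0, 0, 0.45]}
  ]
}}

```text
clock: 1.35
position: [0.4654, 0.3604, 0.1928]
orientation: [[-0.584, 0.812, -0.0], [0.812, 0.584, -0.0], [0.0, -0.001, -1.0]]
force: [0.6, 0.4, 0.2]
finger_gap: 0.997
gripper_force: 0.0
```

Request:
{"method": "arm_command", "body": {
  "series": [
    {"xyz": [-1, 0.18, 0.2], "delta_rot": [0, 0, 0.45]},
    {"xyz": [-1, 0.23, 0.2], "delta_rot": [0, 0, 0.45]},
    {"xyz": [-1, 0.29, 0.2], "delta_rot": [0, 0, 0.45]},
    {"xyz": [-0.98, 0.34, 0.2], "delta_rot": [0, 0, 0.45]},
    {"xyz": [-0.96, 0.39, 0.2], "delta_rot": [0, 0, 0.45]}
  ]
}}

```text
clock: 1.98
position: [0.5762, 0.2524, 0.1628]
orientation: [[-0.346, 0.938, -0.001], [0.938, 0.346, -0.0], [-0.0, -0.001, -1.0]]
force: [0.2, -0.0, 0.1]
finger_gap: 0.999
gripper_force: 0.0
```

Request:
{"method": "arm_command", "body": {
  "series": [
    {"xyz": [-0.94, 0.45, 0.2], "delta_rot": [0, 0, 0.45]},
    {"xyz": [-0.91, 0.5, 0.2], "delta_rot": [0, 0, 0.45]},
    {"xyz": [-0.89, 0.54, 0.2], "delta_rot": [0, 0, 0.45]},
    {"xyz": [-0.85, 0.59, 0.2], "delta_rot": [0, 0, 0.45]},
    {"xyz": [0, 0, 0], "delta_rot": [0, 0, 0]}
  ]
}}

```text
clock: 2.6
position: [0.6659, 0.1646, 0.1383]
orientation: [[-0.136, 0.991, -0.001], [0.991, 0.136, -0.0], [-0.0, -0.001, -1.0]]
force: [-1.5, -0.5, -0.0]
finger_gap: 1.006
gripper_force: 0.0
```

```bash
python3 -c "
from h import *
plan([.693,.139,.06],4.9,3)"
```

```text
0 [-0.323  0.259  0.87 ] rz 0.141
1 [-0.318  0.265  0.87 ] rz 0.141
2 [-0.314  0.27   0.87 ] rz 0.141
from [0.6659 0.1646 0.1383] yaw 7.82 tiltxy [-0.0007 -0.0004] j [ 0.16  0.69  1.3  -0.    1.15  0.02] t 2.6
```

Request:
{"method": "arm_command", "body": {
  "series": [
    {"xyz": [-0.32, 0.26, 0.87], "delta_rot": [0, 0, 0.14]},
    {"xyz": [-0.32, 0.26, 0.87], "delta_rot": [0, 0, 0.14]},
    {"xyz": [-0.31, 0.27, 0.87], "delta_rot": [0, 0, 0.14]},
    {"xyz": [0, 0, 0.6]},
    {"xyz": [0, 0, 0.2]}
  ]
}}

```text
$.series[3]: bad value
```

```bash
python3 - <<'E'
from h import *
c=snap('top');a=c['frame'][130:200,215:295]
s=snap('side')['frame'];q=s[150:240,290:390]
cv2.imwrite('pics/g1.png',np.hstack([cv2.resize(a,(400,350),interpolation=2),cv2.resize(q,(390,350),interpolation=2)]))
plan([.693,.139,.021],4.9,1)
E
```

```text
0 [-1.031  0.81   3.929] rz 0.446
from [0.6646 0.1663 0.1389] yaw 7.97 tiltxy [-0.001  0.   ] j [0.16 0.69 1.3  0.   1.15 0.02] t 2.7
```

View pics/g1.png

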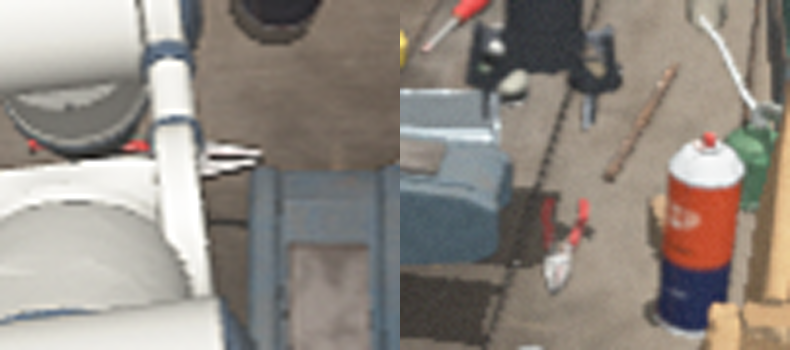

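The gripper (side crop, upper right) is still high because the call was refused: `delta_rot` is needed in every row. The pliers are undisturbed. I'm sending it again.

Request:
{"method": "arm_command", "body": {
  "series": [
    {"xyz": [-0.34, 0.27, 0.87], "delta_rot": [0, 0, 0.15]},
    {"xyz": [-0.34, 0.27, 0.87], "delta_rot": [0, 0, 0.15]},
    {"xyz": [-0.34, 0.27, 0.87], "delta_rot": [0, 0, 0.15]},
    {"xyz": [0, 0, 0.6], "delta_rot": [0, 0, 0]},
    {"xyz": [0, 0, 0.2], "delta_rot": [0, 0, 0]}
  ]
}}

```text
clock: 3.32
position: [0.6917, 0.1396, 0.0361]
orientation: [[-0.086, 0.996, -0.002], [0.996, 0.086, -0.0], [0.0, -0.002, -1.0]]
force: [0.1, -0.2, 0.0]
finger_gap: 0.998
gripper_force: 0.0
```

```bash
python3 - <<'E'
from h import *
plan([.693,.139,.021],4.9,1)
E
```

```text
0 [-0.023  0.04   0.503] rz 0.006
from [0.6917 0.1396 0.0361] yaw 4.94 tiltxy [-0.0018 -0.    ] j [0.11 0.84 1.3  0.   1.   0.03] t 3.325
```

Request:
{"method": "arm_command", "body": {
  "series": [
    {"xyz": [-0.02, 0.04, 0.5], "delta_rot": [0, 0, 0]},
    {"xyz": [0, 0, 0], "delta_rot": [0, 0, 0]}
  ]
}}

```text
clock: 3.58
position: [0.6935, 0.1386, 0.0213]
orientation: [[-0.085, 0.996, -0.001], [0.996, 0.085, -0.0], [-0.0, -0.001, -1.0]]
force: [0.5, 0.6, -0.3]
finger_gap: 1.003
gripper_force: 0.0
```

Request:
{"method": "arm_command", "body": {
  "series": [
    {"xyz": [0, 0, 0], "delta_rot": [0, 0, 0]},
    {"xyz": [0, 0, 0], "delta_rot": [0, 0, 0]},
    {"xyz": [0, 0, 0], "delta_rot": [0, 0, 0]},
    {"xyz": [0, 0, 0], "delta_rot": [0, 0, 0]},
    {"xyz": [0, 0, 0], "delta_rot": [0, 0, 0]}
  ],
  "gripper": 0
}}

```text
clock: 4.2
position: [0.6944, 0.1385, 0.0229]
orientation: [[-0.085, 0.996, 0.001], [0.996, 0.085, 0.0], [0.0, 0.001, -1.0]]
force: [-2.7, 0.6, 8.3]
finger_gap: 0.311
gripper_force: 57.0
```

Request:
{"method": "arm_command", "body": {
  "series": [
    {"xyz": [0, 0, -0.6], "delta_rot": [0, 0, 0]},
    {"xyz": [0, 0, -1], "delta_rot": [0, 0, 0]},
    {"xyz": [0, 0, -1], "delta_rot": [0, 0, 0]},
    {"xyz": [0, 0, -0.9], "delta_rot": [0, 0, 0]},
    {"xyz": [0, 0, 0], "delta_rot": [0, 0, 0]}
  ]
}}

```text
clock: 4.82
position: [0.6954, 0.1385, 0.1301]
orientation: [[-0.085, 0.996, 0.005], [0.996, 0.085, 0.0], [0.0, 0.005, -1.0]]
force: [-0.1, -0.6, -3.5]
finger_gap: 0.311
gripper_force: 57.9
```

```bash
python3 - <<'E'
from h import *
s=snap('side')['frame'];q=s[130:240,270:400]
cv2.imwrite('pics/g2.png',cv2.resize(q,None,fx=4,fy=4,interpolation=2))
plan([.5115,.2528,.11],99.2,15)
E
```

```text
0 [ 0.288 -0.384  0.04 ] rz 0.831
1 [ 0.248 -0.41   0.04 ] rz 0.831
2 [ 0.206 -0.433  0.04 ] rz 0.831
3 [ 0.162 -0.451  0.04 ] rz 0.831
4 [ 0.116 -0.465  0.04 ] rz 0.831
5 [ 0.069 -0.475  0.04 ] rz 0.831
6 [ 0.022 -0.479  0.04 ] rz 0.831
7 [-0.026 -0.479  0.04 ] rz 0.831
8 [-0.073 -0.474  0.04 ] rz 0.831
9 [-0.12  -0.464  0.04 ] rz 0.831
10 [-0.166 -0.45   0.04 ] rz 0.831
11 [-0.21  -0.431  0.04 ] rz 0.831
12 [-0.252 -0.408  0.04 ] rz 0.831
13 [-0.291 -0.381  0.04 ] rz 0.831
14 [-0.328 -0.35   0.04 ] rz 0.831
from [0.6945 0.1384 0.1282] yaw 4.87 tiltxy [0.0019 0.0002] j [ 0.11  0.73  1.25 -0.    1.16  0.03] t 4.875
```

View pics/g2.png

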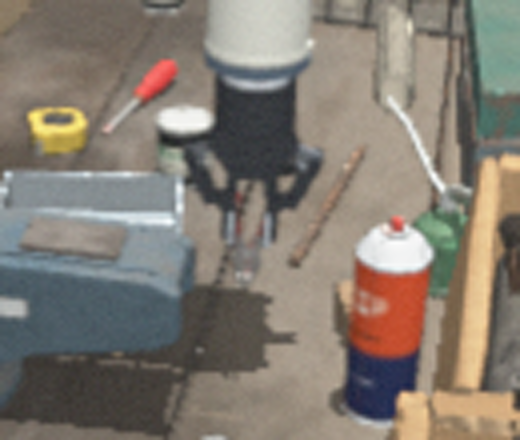

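Pliers are held between the fingers (crop about 245,230), hanging level; the vise beam is at left, so I'll turn the other way, keeping the jaws clear of it.

```bash
sed -i 's/via=None/turn=None/; s/^    d=(np.array(xyz)-p)\/n/    if turn is not None: dy=np.radians(turn)\n&/' h.py; python3 - <<'E'
from h import *
plan([.5115,.2528,.11],99.2,15,turn=94.3)
E
```

```text
0 [ 0.288 -0.384  0.04 ] rz -0.914
1 [ 0.328 -0.35   0.04 ] rz -0.914
2 [ 0.364 -0.312  0.04 ] rz -0.914
3 [ 0.396 -0.27   0.04 ] rz -0.914
4 [ 0.424 -0.225  0.04 ] rz -0.914
5 [ 0.446 -0.177  0.04 ] rz -0.914
6 [ 0.462 -0.127  0.04 ] rz -0.914
7 [ 0.474 -0.076  0.04 ] rz -0.914
8 [ 0.479 -0.024  0.04 ] rz -0.914
9 [0.479 0.029 0.04 ] rz -0.914
10 [0.473 0.081 0.04 ] rz -0.914
11 [0.461 0.132 0.04 ] rz -0.914
12 [0.444 0.182 0.04 ] rz -0.914
13 [0.421 0.23  0.04 ] rz -0.914
14 [0.393 0.274 0.04 ] rz -0.914
from [0.6945 0.1384 0.1282] yaw 4.87 tiltxy [0.0019 0.0002] j [ 0.11  0.73  1.25 -0.    1.16  0.03] t 4.875
```

Request:
{"method": "arm_command", "body": {
  "series": [
    {"xyz": [0.29, -0.38, 0.04], "delta_rot": [0, 0, -0.91]},
    {"xyz": [0.33, -0.35, 0.04], "delta_rot": [0, 0, -0.91]},
    {"xyz": [0.36, -0.31, 0.04], "delta_rot": [0, 0, -0.91]},
    {"xyz": [0.4, -0.27, 0.04], "delta_rot": [0, 0, -0.91]},
    {"xyz": [0.42, -0.22, 0.04], "delta_rot": [0, 0, -0.91]}
  ]
}}

```text
clock: 5.5
position: [0.6323, 0.1767, 0.1197]
orientation: [[-0.593, 0.805, -0.002], [0.805, 0.593, -0.0], [0.001, -0.002, -1.0]]
force: [-0.1, 0.2, -2.3]
finger_gap: 0.31
gripper_force: 57.9
```

Request:
{"method": "arm_command", "body": {
  "series": [
    {"xyz": [0.45, -0.18, 0.04], "delta_rot": [0, 0, -0.91]},
    {"xyz": [0.46, -0.13, 0.04], "delta_rot": [0, 0, -0.91]},
    {"xyz": [0.47, -0.08, 0.04], "delta_rot": [0, 0, -0.91]},
    {"xyz": [0.48, -0.02, 0.04], "delta_rot": [0, 0, -0.91]},
    {"xyz": [0.48, 0.03, 0.04], "delta_rot": [0, 0, -0.91]}
  ]
}}

```text
clock: 6.12
position: [0.5713, 0.215, 0.1138]
orientation: [[-0.925, 0.38, -0.002], [0.38, 0.925, -0.001], [0.002, -0.001, -1.0]]
force: [0.6, -0.4, -1.9]
finger_gap: 0.31
gripper_force: 57.9
```

Request:
{"method": "arm_command", "body": {
  "series": [
    {"xyz": [0.47, 0.08, 0.04], "delta_rot": [0, 0, -0.91]},
    {"xyz": [0.46, 0.13, 0.04], "delta_rot": [0, 0, -0.91]},
    {"xyz": [0.44, 0.18, 0.04], "delta_rot": [0, 0, -0.91]},
    {"xyz": [0.42, 0.23, 0.04], "delta_rot": [0, 0, -0.91]},
    {"xyz": [0.39, 0.27, 0.04], "delta_rot": [0, 0, -0.91]}
  ]
}}

```text
clock: 6.75
position: [0.5109, 0.2531, 0.1079]
orientation: [[-0.988, -0.155, -0.002], [-0.155, 0.988, -0.001], [0.002, -0.0, -1.0]]
force: [1.0, -0.1, -2.2]
finger_gap: 0.307
gripper_force: 57.9
```

Request:
{"method": "arm_command", "body": {
  "series": [
    {"xyz": [0, 0, 0], "delta_rot": [0, 0, 0]},
    {"xyz": [0, 0, 0], "delta_rot": [0, 0, 0]}
  ]
}}

```text
clock: 7.0
position: [0.5123, 0.2529, 0.1086]
orientation: [[-0.989, -0.149, -0.0], [-0.149, 0.989, -0.0], [0.0, -0.0, -1.0]]
force: [-0.4, -0.7, -3.4]
finger_gap: 0.304
gripper_force: 57.9
```

```bash
python3 - <<'E'
from h import *
plan([.5115,.2528,.029],99.2,4)
s=snap('side')['frame'];q=s[110:220,220:350]
t=snap('top')['frame'][150:260,160:255]
cv2.imwrite('pics/g3.png',np.hstack([cv2.resize(q,None,fx=3.4,fy=3.4,interpolation=2),cv2.resize(t,None,fx=3.4,fy=3.4,interpolation=2)]))
E
```

```text
0 [0.006 0.    0.664] rz -0.023
1 [0.006 0.    0.664] rz -0.023
2 [0.006 0.    0.664] rz -0.023
3 [0.006 0.    0.664] rz -0.023
from [0.5123 0.2529 0.1086] yaw 98.57 tiltxy [-0.0003 -0.0002] j [ 0.35  0.6   1.63 -0.    0.91 -1.37] t 7.0
```

View pics/g3.png

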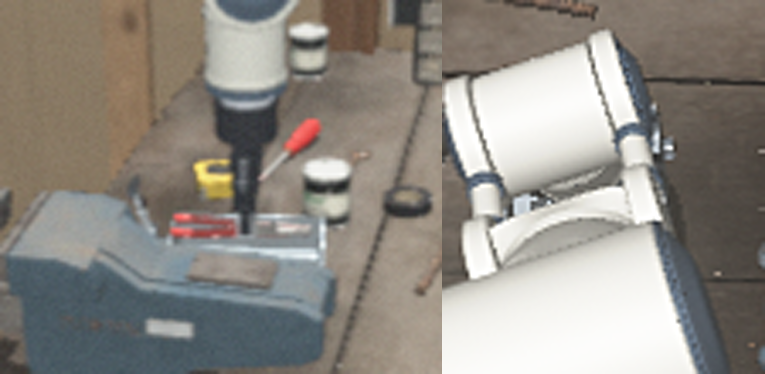

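Side crop: pliers level over the case, red handles at about (205,225) toward the robot, jaws at about (285,228); clamp leaning back at about (138,200), clear of them. I'll lower now.

Request:
{"method": "arm_command", "body": {
  "series": [
    {"xyz": [0, 0, 0.66], "delta_rot": [0, 0, -0.02]},
    {"xyz": [0, 0, 0.66], "delta_rot": [0, 0, -0.02]},
    {"xyz": [0, 0, 0.66], "delta_rot": [0, 0, -0.02]},
    {"xyz": [0, 0, 0.6], "delta_rot": [0, 0, -0.02]},
    {"xyz": [0, 0, 0], "delta_rot": [0, 0, 0]}
  ]
}}

```text
clock: 7.72
position: [0.5115, 0.2527, 0.0304]
orientation: [[-0.987, -0.16, -0.002], [-0.16, 0.987, -0.001], [0.002, -0.0, -1.0]]
force: [0.0, -0.3, -2.0]
finger_gap: 0.311
gripper_force: 58.1
```

Request:
{"method": "arm_command", "body": {
  "series": [
    {"xyz": [0, 0, 0.1], "delta_rot": [0, 0, 0]},
    {"xyz": [0, 0, 0], "delta_rot": [0, 0, 0]}
  ]
}}

```text
clock: 7.98
position: [0.5123, 0.2532, 0.029]
orientation: [[-0.987, -0.161, 0.001], [-0.161, 0.987, 0.0], [-0.001, 0.0, -1.0]]
force: [0.1, 0.4, -1.9]
finger_gap: 0.311
gripper_force: 58.1
```

Request:
{"method": "arm_command", "body": {
  "series": [
    {"xyz": [0, 0, 0], "delta_rot": [0, 0, 0]},
    {"xyz": [0, 0, 0], "delta_rot": [0, 0, 0]},
    {"xyz": [0, 0, 0], "delta_rot": [0, 0, 0]}
  ],
  "gripper": 0.5
}}

```text
clock: 8.35
position: [0.5121, 0.2532, 0.0288]
orientation: [[-0.987, -0.161, 0.0], [-0.161, 0.987, 0.0], [-0.0, 0.0, -1.0]]
force: [-0.5, 0.3, -0.8]
finger_gap: 0.497
gripper_force: 0.0
```

Request:
{"method": "arm_command", "body": {
  "series": [
    {"xyz": [0, 0, -0.5], "delta_rot": [0, 0, 0]},
    {"xyz": [0, 0, -1], "delta_rot": [0, 0, 0]},
    {"xyz": [0, 0, -1], "delta_rot": [0, 0, 0]},
    {"xyz": [0, 0, -1], "delta_rot": [0, 0, 0]},
    {"xyz": [0, 0, -1], "delta_rot": [0, 0, 0]}
  ]
}}

```text
clock: 8.98
position: [0.5119, 0.2531, 0.1657]
orientation: [[-0.987, -0.161, 0.001], [-0.161, 0.987, 0.0], [-0.001, 0.0, -1.0]]
force: [0.4, 0.1, -0.4]
finger_gap: 0.497
gripper_force: 0.0
```

Request:
{"method": "arm_command", "body": {
  "series": [
    {"xyz": [0, 0, -1], "delta_rot": [0, 0, 0]},
    {"xyz": [0, 0, -1], "delta_rot": [0, 0, 0]},
    {"xyz": [0, 0, -1], "delta_rot": [0, 0, 0]},
    {"xyz": [0, 0, -1], "delta_rot": [0, 0, 0]},
    {"xyz": [0, 0, -0.5], "delta_rot": [0, 0, 0]}
  ]
}}

```text
clock: 9.6
position: [0.5122, 0.2532, 0.301]
orientation: [[-0.987, -0.161, 0.002], [-0.161, 0.987, 0.001], [-0.003, 0.0, -1.0]]
force: [0.7, 0.5, 0.1]
finger_gap: 0.5
gripper_force: 0.0
```

```bash
python3 - <<'E'
from h import *
plan([.480,-.247,.29],100.5,18)
t=snap('side')['frame'][165:215,265:335]
cv2.imwrite('pics/g4.png',cv2.resize(t,None,fx=8,fy=8,interpolation=2))
E
```

```text
0 [ 0.208 -0.905  0.02 ] rz -0.01
1 [ 0.209 -0.904  0.02 ] rz -0.01
2 [ 0.21  -0.904  0.02 ] rz -0.01
3 [ 0.211 -0.904  0.02 ] rz -0.01
4 [ 0.212 -0.904  0.02 ] rz -0.01
5 [ 0.213 -0.903  0.02 ] rz -0.01
6 [ 0.214 -0.903  0.02 ] rz -0.01
7 [ 0.216 -0.903  0.02 ] rz -0.01
8 [ 0.217 -0.903  0.02 ] rz -0.01
9 [ 0.218 -0.902  0.02 ] rz -0.01
10 [ 0.219 -0.902  0.02 ] rz -0.01
11 [ 0.22  -0.902  0.02 ] rz -0.01
12 [ 0.221 -0.902  0.02 ] rz -0.01
13 [ 0.222 -0.901  0.02 ] rz -0.01
14 [ 0.223 -0.901  0.02 ] rz -0.01
15 [ 0.224 -0.901  0.02 ] rz -0.01
16 [ 0.225 -0.9    0.02 ] rz -0.01
17 [ 0.226 -0.9    0.02 ] rz -0.01
from [0.5122 0.2532 0.301 ] yaw 99.27 tiltxy [0.0024 0.0009] j [ 0.35  0.37  1.42 -0.    1.35 -1.38] t 9.6
```

View pics/g4.png

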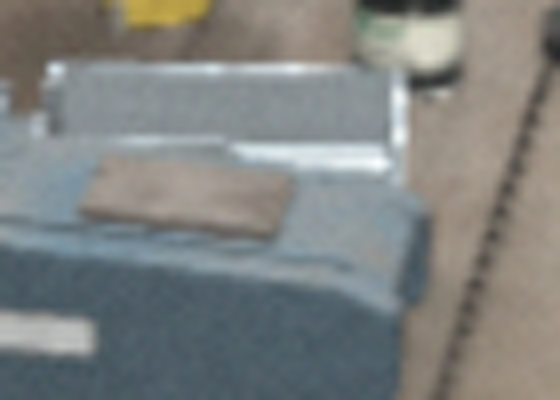

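The vise (front, from about row 140 down) hides the case floor in this view; I'll check the pliers from the top camera once the arm is away. On to the screwdriver.

Request:
{"method": "arm_command", "body": {
  "series": [
    {"xyz": [0.21, -0.9, 0.02], "delta_rot": [0, 0, -0.01]},
    {"xyz": [0.21, -0.9, 0.02], "delta_rot": [0, 0, -0.01]},
    {"xyz": [0.21, -0.9, 0.02], "delta_rot": [0, 0, -0.01]},
    {"xyz": [0.21, -0.9, 0.02], "delta_rot": [0, 0, -0.01]},
    {"xyz": [0.21, -0.9, 0.02], "delta_rot": [0, 0, -0.01]}
  ]
}}

```text
clock: 10.28
position: [0.5024, 0.1139, 0.2949]
orientation: [[-0.986, -0.167, -0.001], [-0.167, 0.986, -0.0], [0.001, 0.0, -1.0]]
force: [-0.1, 0.5, 0.6]
finger_gap: 0.499
gripper_force: 0.0
```

Request:
{"method": "arm_command", "body": {
  "series": [
    {"xyz": [0.21, -0.9, 0.02], "delta_rot": [0, 0, -0.01]},
    {"xyz": [0.21, -0.9, 0.02], "delta_rot": [0, 0, -0.01]},
    {"xyz": [0.22, -0.9, 0.02], "delta_rot": [0, 0, -0.01]},
    {"xyz": [0.22, -0.9, 0.02], "delta_rot": [0, 0, -0.01]},
    {"xyz": [0.22, -0.9, 0.02], "delta_rot": [0, 0, -0.01]}
  ]
}}

```text
clock: 10.9
position: [0.4933, -0.0246, 0.2919]
orientation: [[-0.985, -0.173, -0.001], [-0.173, 0.985, 0.0], [0.001, 0.0, -1.0]]
force: [-0.5, 0.3, 0.7]
finger_gap: 0.503
gripper_force: 0.0
```

Request:
{"method": "arm_command", "body": {
  "series": [
    {"xyz": [0.22, -0.9, 0.02], "delta_rot": [0, 0, -0.01]},
    {"xyz": [0.22, -0.9, 0.02], "delta_rot": [0, 0, -0.01]},
    {"xyz": [0.22, -0.9, 0.02], "delta_rot": [0, 0, -0.01]},
    {"xyz": [0.22, -0.9, 0.02], "delta_rot": [0, 0, -0.01]},
    {"xyz": [0.22, -0.9, 0.02], "delta_rot": [0, 0, -0.01]}
  ]
}}

```text
clock: 11.52
position: [0.4846, -0.1631, 0.2889]
orientation: [[-0.984, -0.179, -0.001], [-0.179, 0.984, 0.001], [0.001, 0.001, -1.0]]
force: [-0.2, 0.3, 0.7]
finger_gap: 0.501
gripper_force: 0.0
```

Request:
{"method": "arm_command", "body": {
  "series": [
    {"xyz": [0.22, -0.9, 0.5], "delta_rot": [0, 0, -0.01]},
    {"xyz": [0.22, -0.9, 1], "delta_rot": [0, 0, -0.01]},
    {"xyz": [0.22, -0.9, 1], "delta_rot": [0, 0, -0.01]},
    {"xyz": [0, 0, 1], "delta_rot": [0, 0, 0]},
    {"xyz": [0, 0, 0], "delta_rot": [0, 0, 0]}
  ]
}}

```text
clock: 12.15
position: [0.4787, -0.245, 0.1825]
orientation: [[-0.983, -0.182, -0.004], [-0.182, 0.983, 0.003], [0.004, 0.004, -1.0]]
force: [0.0, 0.8, 0.7]
finger_gap: 0.503
gripper_force: 0.0
```

```bash
python3 - <<'E'
from h import *
plan([.480,-.247,.08],100.5,4)
snap('side');t=snap('top')['frame']
a=cv2.resize(t[145:255,170:270],None,fx=4,fy=4,interpolation=2);b=cv2.resize(ld('side')['f'][220:320,200:300],(400,440),interpolation=2)
cv2.imwrite('pics/g5.png',np.hstack([a,b]))
E
```

```text
0 [-0.007 -0.019  0.854] rz -0.001
1 [-0.007 -0.019  0.854] rz -0.001
2 [-0.007 -0.019  0.854] rz -0.001
3 [-0.007 -0.019  0.854] rz -0.001
from [ 0.4787 -0.245   0.1825] yaw 100.48 tiltxy [-0.0042  0.0028] j [-0.58  0.46  1.64  0.    1.05 -2.34] t 12.15
```

View pics/g5.png

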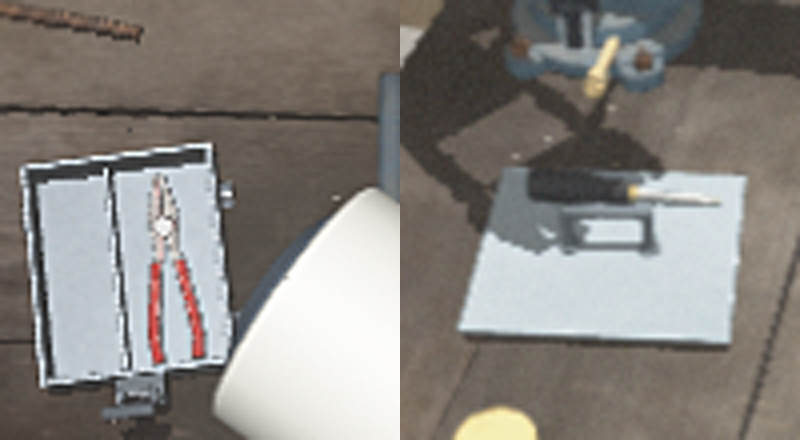

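The pliers lie flat in the wide bay (left crop, centre about 170,270). The screwdriver sits undisturbed on the lid beside the handle. I'll lower onto it.

Request:
{"method": "arm_command", "body": {
  "series": [
    {"xyz": [-0.01, -0.02, 0.85], "delta_rot": [0, 0, 0]},
    {"xyz": [-0.01, -0.02, 0.85], "delta_rot": [0, 0, 0]},
    {"xyz": [-0.01, -0.02, 0.85], "delta_rot": [0, 0, 0]},
    {"xyz": [-0.01, -0.02, 0.85], "delta_rot": [0, 0, 0]},
    {"xyz": [0, 0, 0.4], "delta_rot": [0, 0, 0]}
  ]
}}

```text
clock: 12.88
position: [0.4823, -0.2477, 0.0707]
orientation: [[-0.983, -0.183, 0.0], [-0.183, 0.983, -0.0], [-0.0, -0.0, -1.0]]
force: [0.4, -0.4, 0.1]
finger_gap: 0.498
gripper_force: 0.0
```

Request:
{"method": "arm_command", "body": {
  "series": [
    {"xyz": [0, 0, 0.7], "delta_rot": [0, 0, 0]},
    {"xyz": [0, 0, 0.2], "delta_rot": [0, 0, 0]},
    {"xyz": [0, 0, 0], "delta_rot": [0, 0, 0]}
  ]
}}

```text
clock: 13.25
position: [0.4822, -0.2479, 0.0442]
orientation: [[-0.983, -0.183, 0.0], [-0.183, 0.983, -0.0], [-0.0, -0.0, -1.0]]
force: [-0.1, -0.4, -1.1]
finger_gap: 0.501
gripper_force: 0.0
```

Request:
{"method": "arm_command", "body": {
  "series": [
    {"xyz": [0, 0, 0.2], "delta_rot": [0, 0, 0]},
    {"xyz": [0, 0, 0], "delta_rot": [0, 0, 0]}
  ]
}}

```text
clock: 13.5
position: [0.4819, -0.2479, 0.0377]
orientation: [[-0.983, -0.182, 0.0], [-0.182, 0.983, -0.0], [-0.0, -0.0, -1.0]]
force: [0.0, -0.0, -0.2]
finger_gap: 0.499
gripper_force: 0.0
```

Request:
{"method": "arm_command", "body": {
  "series": [
    {"xyz": [0, 0, 0], "delta_rot": [0, 0, 0]},
    {"xyz": [0, 0, 0], "delta_rot": [0, 0, 0]},
    {"xyz": [0, 0, 0], "delta_rot": [0, 0, 0]},
    {"xyz": [0, 0, 0], "delta_rot": [0, 0, 0]}
  ],
  "gripper": 0
}}

```text
clock: 14.0
position: [0.482, -0.2479, 0.038]
orientation: [[-0.983, -0.182, 0.0], [-0.182, 0.983, -0.0], [-0.0, -0.0, -1.0]]
force: [-1.5, 2.0, 6.6]
finger_gap: 0.199
gripper_force: 59.3
```

Request:
{"method": "arm_command", "body": {
  "series": [
    {"xyz": [0, 0, -0.5], "delta_rot": [0, 0, 0]},
    {"xyz": [0, 0, -1], "delta_rot": [0, 0, 0]},
    {"xyz": [0, 0, -1], "delta_rot": [0, 0, 0]},
    {"xyz": [0, 0, -1], "delta_rot": [0, 0, 0]},
    {"xyz": [0, 0, 0], "delta_rot": [0, 0, 0]}
  ]
}}

```text
clock: 14.62
position: [0.4828, -0.2485, 0.1454]
orientation: [[-0.983, -0.182, 0.004], [-0.182, 0.983, -0.002], [-0.003, -0.003, -1.0]]
force: [0.5, 0.3, -0.7]
finger_gap: 0.199
gripper_force: 58.6
```

```bash
python3 - <<'E'
from h import *
s=snap('side')['frame']
cv2.imwrite('pics/g6.png',cv2.resize(s[180:300,190:310],None,fx=5,fy=5,interpolation=2))
plan([.480,-.247,.30],100.5,4)
E
```

```text
0 [ 0.017  0.012 -1.3  ] rz 0.0
1 [ 0.017  0.012 -1.3  ] rz 0.0
2 [ 0.017  0.012 -1.3  ] rz 0.0
3 [ 0.017  0.012 -1.3  ] rz 0.0
from [ 0.4822 -0.2481  0.144 ] yaw 100.51 tiltxy [ 0.002  -0.0013] j [-0.59  0.51  1.68  0.    0.95 -2.34] t 14.675
```

View pics/g6.png

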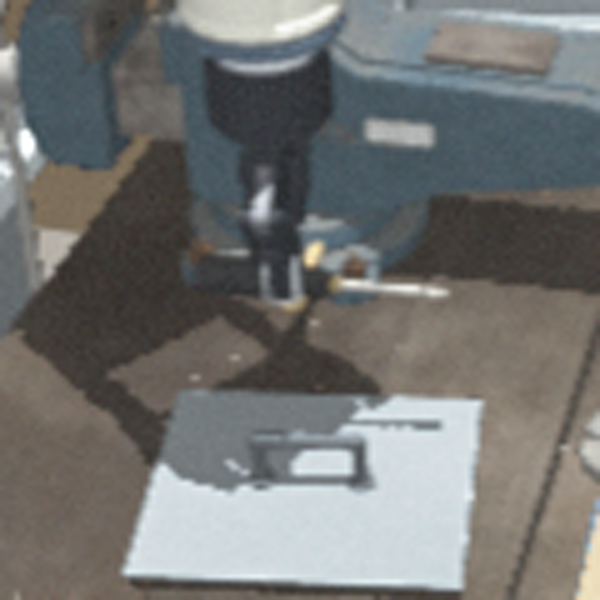

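Request:
{"method": "arm_command", "body": {
  "series": [
    {"xyz": [0, 0, -1], "delta_rot": [0, 0, 0]},
    {"xyz": [0, 0, -1], "delta_rot": [0, 0, 0]},
    {"xyz": [0, 0, -1], "delta_rot": [0, 0, 0]},
    {"xyz": [0, 0, -1], "delta_rot": [0, 0, 0]},
    {"xyz": [0, 0, -1], "delta_rot": [0, 0, 0]}
  ]
}}

```text
clock: 15.3
position: [0.4814, -0.2475, 0.2927]
orientation: [[-0.983, -0.182, -0.001], [-0.182, 0.983, 0.001], [0.001, 0.001, -1.0]]
force: [0.3, 0.7, 0.5]
finger_gap: 0.2
gripper_force: 58.7
```

```bash
python3 - <<'E'
from h import *
plan([.4714,.3309,.29],99.2,20)
E
```

```text
0 [-0.159  0.951  0.005] rz 0.01
1 [-0.158  0.951  0.005] rz 0.01
2 [-0.157  0.951  0.005] rz 0.01
3 [-0.156  0.951  0.005] rz 0.01
4 [-0.155  0.952  0.005] rz 0.01
5 [-0.154  0.952  0.005] rz 0.01
6 [-0.153  0.952  0.005] rz 0.01
7 [-0.152  0.952  0.005] rz 0.01
8 [-0.151  0.952  0.005] rz 0.01
9 [-0.15   0.952  0.005] rz 0.01
10 [-0.149  0.953  0.005] rz 0.01
11 [-0.148  0.953  0.005] rz 0.01
12 [-0.146  0.953  0.005] rz 0.01
13 [-0.145  0.953  0.005] rz 0.01
14 [-0.144  0.953  0.005] rz 0.01
15 [-0.143  0.953  0.005] rz 0.01
16 [-0.142  0.954  0.005] rz 0.01
17 [-0.141  0.954  0.005] rz 0.01
18 [-0.14   0.954  0.005] rz 0.01
19 [-0.139  0.954  0.005] rz 0.01
from [ 0.4814 -0.2475  0.2927] yaw 100.51 tiltxy [-0.0014  0.001 ] j [-0.59  0.34  1.5   0.    1.31 -2.34] t 15.3
```

Request:
{"method": "arm_command", "body": {
  "series": [
    {"xyz": [-0.16, 0.95, 0], "delta_rot": [0, 0, 0.01]},
    {"xyz": [-0.16, 0.95, 0], "delta_rot": [0, 0, 0.01]},
    {"xyz": [-0.16, 0.95, 0], "delta_rot": [0, 0, 0.01]},
    {"xyz": [-0.16, 0.95, 0], "delta_rot": [0, 0, 0.01]},
    {"xyz": [-0.15, 0.95, 0], "delta_rot": [0, 0, 0.01]}
  ]
}}

```text
clock: 15.92
position: [0.479, -0.1023, 0.2918]
orientation: [[-0.984, -0.176, -0.002], [-0.176, 0.984, 0.001], [0.001, 0.001, -1.0]]
force: [0.9, 0.0, 0.5]
finger_gap: 0.193
gripper_force: 58.8
```

Request:
{"method": "arm_command", "body": {
  "series": [
    {"xyz": [-0.15, 0.95, 0], "delta_rot": [0, 0, 0.01]},
    {"xyz": [-0.15, 0.95, 0], "delta_rot": [0, 0, 0.01]},
    {"xyz": [-0.15, 0.95, 0], "delta_rot": [0, 0, 0.01]},
    {"xyz": [-0.15, 0.95, 0], "delta_rot": [0, 0, 0.01]},
    {"xyz": [-0.15, 0.95, 0], "delta_rot": [0, 0, 0.01]}
  ]
}}

```text
clock: 16.55
position: [0.4763, 0.0418, 0.2919]
orientation: [[-0.985, -0.17, -0.002], [-0.17, 0.985, 0.0], [0.002, 0.0, -1.0]]
force: [0.4, 0.2, -1.7]
finger_gap: 0.195
gripper_force: 58.8
```

Request:
{"method": "arm_command", "body": {
  "series": [
    {"xyz": [-0.15, 0.95, 0], "delta_rot": [0, 0, 0.01]},
    {"xyz": [-0.15, 0.95, 0], "delta_rot": [0, 0, 0.01]},
    {"xyz": [-0.15, 0.95, 0], "delta_rot": [0, 0, 0.01]},
    {"xyz": [-0.15, 0.95, 0], "delta_rot": [0, 0, 0.01]},
    {"xyz": [-0.14, 0.95, 0], "delta_rot": [0, 0, 0.01]}
  ]
}}

```text
clock: 17.18
position: [0.4742, 0.1859, 0.2918]
orientation: [[-0.986, -0.165, -0.002], [-0.165, 0.986, -0.0], [0.002, -0.0, -1.0]]
force: [1.4, 0.8, -1.1]
finger_gap: 0.196
gripper_force: 58.8
```

Request:
{"method": "arm_command", "body": {
  "series": [
    {"xyz": [-0.14, 0.95, 0], "delta_rot": [0, 0, 0.01]},
    {"xyz": [-0.14, 0.95, 0.4], "delta_rot": [0, 0, 0.01]},
    {"xyz": [-0.14, 0.95, 0.8], "delta_rot": [0, 0, 0.01]},
    {"xyz": [-0.14, 0.95, 0.9], "delta_rot": [0, 0, 0.01]},
    {"xyz": [-0.14, 0.9, 0.9], "delta_rot": [0, 0, 0.01]}
  ]
}}

```text
clock: 17.8
position: [0.472, 0.3283, 0.2009]
orientation: [[-0.987, -0.159, -0.001], [-0.159, 0.987, -0.001], [0.001, -0.001, -1.0]]
force: [0.1, 0.7, -0.9]
finger_gap: 0.196
gripper_force: 58.8
```

Request:
{"method": "arm_command", "body": {
  "series": [
    {"xyz": [0, 0, 0.7], "delta_rot": [0, 0, 0]},
    {"xyz": [0, 0, 0.7], "delta_rot": [0, 0, 0]},
    {"xyz": [0, 0, 0], "delta_rot": [0, 0, 0]}
  ]
}}

```text
clock: 18.18
position: [0.4713, 0.327, 0.1587]
orientation: [[-0.987, -0.159, -0.004], [-0.159, 0.987, -0.002], [0.004, -0.001, -1.0]]
force: [-0.2, -0.6, -1.8]
finger_gap: 0.196
gripper_force: 58.8
```

```bash
python3 - <<'E'
from h import *
plan([.4714,.3309,.034],99.2,4)
E
```

```text
0 [-0.006  0.032  1.039] rz -0.002
1 [-0.006  0.032  1.039] rz -0.002
2 [-0.006  0.032  1.039] rz -0.002
3 [-0.006  0.032  1.039] rz -0.002
from [0.4713 0.327  0.1587] yaw 99.14 tiltxy [-0.0038 -0.0021] j [ 0.5   0.53  1.58 -0.    1.03 -1.23] t 18.175
```

Request:
{"method": "arm_command", "body": {
  "series": [
    {"xyz": [-0.01, 0.03, 1], "delta_rot": [0, 0, 0]},
    {"xyz": [-0.01, 0.03, 1], "delta_rot": [0, 0, 0]},
    {"xyz": [-0.01, 0.03, 1], "delta_rot": [0, 0, 0]},
    {"xyz": [-0.01, 0.03, 0.8], "delta_rot": [0, 0, 0]},
    {"xyz": [0, 0, 0.2], "delta_rot": [0, 0, 0]}
  ]
}}

```text
clock: 18.8
position: [0.4729, 0.3311, 0.04]
orientation: [[-0.987, -0.159, -0.001], [-0.159, 0.987, -0.001], [0.001, -0.001, -1.0]]
force: [-0.2, 0.6, -0.8]
finger_gap: 0.194
gripper_force: 58.8
```

Request:
{"method": "arm_command", "body": {
  "series": [
    {"xyz": [0, 0, 0.15], "delta_rot": [0, 0, 0]},
    {"xyz": [0, 0, 0], "delta_rot": [0, 0, 0]}
  ]
}}

```text
clock: 19.05
position: [0.4736, 0.3315, 0.0368]
orientation: [[-0.987, -0.159, 0.001], [-0.159, 0.987, 0.0], [-0.001, 0.0, -1.0]]
force: [0.2, 0.1, -1.1]
finger_gap: 0.198
gripper_force: 58.8
```

Request:
{"method": "arm_command", "body": {
  "series": [
    {"xyz": [0, 0, 0.2], "delta_rot": [0, 0, 0]},
    {"xyz": [0, 0, 0], "delta_rot": [0, 0, 0]}
  ]
}}

```text
clock: 19.3
position: [0.4736, 0.3315, 0.0303]
orientation: [[-0.987, -0.159, 0.001], [-0.159, 0.987, 0.0], [-0.001, 0.0, -1.0]]
force: [0.4, 0.7, 1.5]
finger_gap: 0.194
gripper_force: 59.9
```

Request:
{"method": "arm_command", "body": {
  "series": [
    {"xyz": [0, 0, 0], "delta_rot": [0, 0, 0]},
    {"xyz": [0, 0, 0], "delta_rot": [0, 0, 0]},
    {"xyz": [0, 0, 0], "delta_rot": [0, 0, 0]}
  ],
  "gripper": 0.36
}}

```text
clock: 19.68
position: [0.4736, 0.3285, 0.0308]
orientation: [[-0.987, -0.159, -0.0], [-0.159, 0.987, -0.004], [0.001, -0.003, -1.0]]
force: [7.9, -35.7, 20.2]
finger_gap: 0.355
gripper_force: 17.3
```

Request:
{"method": "arm_command", "body": {
  "series": [
    {"xyz": [0, 0, -0.5], "delta_rot": [0, 0, 0]},
    {"xyz": [0, 0, -1], "delta_rot": [0, 0, 0]},
    {"xyz": [0, 0, -1], "delta_rot": [0, 0, 0]},
    {"xyz": [0, 0, -1], "delta_rot": [0, 0, 0]},
    {"xyz": [0, 0, -1], "delta_rot": [0, 0, 0]}
  ]
}}

```text
clock: 20.3
position: [0.473, 0.3314, 0.1665]
orientation: [[-0.987, -0.159, 0.0], [-0.159, 0.987, 0.0], [-0.0, 0.0, -1.0]]
force: [0.6, 0.0, -0.4]
finger_gap: 0.362
gripper_force: 0.0
```

Request:
{"method": "arm_command", "body": {
  "series": [
    {"xyz": [0, 0, -1], "delta_rot": [0, 0, 0]},
    {"xyz": [0, 0, -1], "delta_rot": [0, 0, 0]},
    {"xyz": [0, 0, -1], "delta_rot": [0, 0, 0]},
    {"xyz": [0, 0, -1], "delta_rot": [0, 0, 0]},
    {"xyz": [0, 0, -0.3], "delta_rot": [0, 0, 0]}
  ]
}}

```text
clock: 20.92
position: [0.4735, 0.3317, 0.2961]
orientation: [[-0.987, -0.159, 0.002], [-0.159, 0.987, 0.001], [-0.003, 0.001, -1.0]]
force: [0.2, -0.3, -0.8]
finger_gap: 0.362
gripper_force: 0.0
```

```bash
python3 - <<'E'
from h import *
f=snap('top')['frame'];g=f.min(2).astype(int)
def rect(P):
    r=cv2.minAreaRect((P[:,:2]*1000).astype(np.float32));return r
m=(g[175:255,325:400]>110).astype(np.uint8)
cs,_=cv2.findContours(m,0,1);c=max(cs,key=cv2.contourArea).reshape(-1,2)+[325,175]
r=rect(ray('top',c,.012));print('lid',r)
plan([r[0][0]/1000,r[0][1]/1000,.30],100.2,21)
E
```

```text
lid ((505.0727844238281, -295.0940856933594), (205.5855255126953, 178.78567504882812), 10.25352954864502)
0 [ 0.109 -0.99  -0.006] rz -0.007
1 [ 0.11  -0.99  -0.006] rz -0.007
2 [ 0.11  -0.99  -0.006] rz -0.007
3 [ 0.111 -0.99  -0.006] rz -0.007
4 [ 0.112 -0.99  -0.006] rz -0.007
5 [ 0.113 -0.99  -0.006] rz -0.007
6 [ 0.114 -0.99  -0.006] rz -0.007
7 [ 0.115 -0.99  -0.006] rz -0.007
8 [ 0.116 -0.989 -0.006] rz -0.007
9 [ 0.116 -0.989 -0.006] rz -0.007
10 [ 0.117 -0.989 -0.006] rz -0.007
11 [ 0.118 -0.989 -0.006] rz -0.007
12 [ 0.119 -0.989 -0.006] rz -0.007
13 [ 0.12  -0.989 -0.006] rz -0.007
14 [ 0.121 -0.989 -0.006] rz -0.007
15 [ 0.122 -0.989 -0.006] rz -0.007
16 [ 0.123 -0.989 -0.006] rz -0.007
17 [ 0.123 -0.988 -0.006] rz -0.007
18 [ 0.124 -0.988 -0.006] rz -0.007
19 [ 0.125 -0.988 -0.006] rz -0.007
20 [ 0.126 -0.988 -0.006] rz -0.007
from [0.4735 0.3317 0.2961] yaw 99.15 tiltxy [0.0023 0.0013] j [ 0.51  0.39  1.41  0.    1.35 -1.22] t 20.975
```

Request:
{"method": "arm_command", "body": {
  "series": [
    {"xyz": [0.11, -0.99, 0], "delta_rot": [0, 0, -0.01]},
    {"xyz": [0.11, -0.99, 0], "delta_rot": [0, 0, -0.01]},
    {"xyz": [0.11, -0.99, 0], "delta_rot": [0, 0, -0.01]},
    {"xyz": [0.11, -0.99, 0], "delta_rot": [0, 0, -0.01]},
    {"xyz": [0.11, -0.99, 0], "delta_rot": [0, 0, -0.01]}
  ],
  "gripper": 0.6
}}

```text
clock: 21.6
position: [0.4803, 0.1811, 0.2931]
orientation: [[-0.986, -0.165, -0.002], [-0.165, 0.986, -0.0], [0.002, -0.0, -1.0]]
force: [0.5, 0.2, -0.6]
finger_gap: 0.6
gripper_force: 0.0
```

Request:
{"method": "arm_command", "body": {
  "series": [
    {"xyz": [0.11, -0.99, 0], "delta_rot": [0, 0, -0.01]},
    {"xyz": [0.11, -0.99, 0], "delta_rot": [0, 0, -0.01]},
    {"xyz": [0.12, -0.99, 0], "delta_rot": [0, 0, -0.01]},
    {"xyz": [0.12, -0.99, 0], "delta_rot": [0, 0, -0.01]},
    {"xyz": [0.12, -0.99, 0], "delta_rot": [0, 0, -0.01]}
  ]
}}

```text
clock: 22.22
position: [0.4879, 0.0319, 0.2931]
orientation: [[-0.985, -0.171, -0.002], [-0.171, 0.985, 0.0], [0.002, 0.0, -1.0]]
force: [-0.4, 0.7, 0.0]
finger_gap: 0.601
gripper_force: 0.0
```

Request:
{"method": "arm_command", "body": {
  "series": [
    {"xyz": [0.12, -0.99, 0], "delta_rot": [0, 0, -0.01]},
    {"xyz": [0.12, -0.99, 0], "delta_rot": [0, 0, -0.01]},
    {"xyz": [0.12, -0.99, 0], "delta_rot": [0, 0, -0.01]},
    {"xyz": [0.12, -0.99, 0], "delta_rot": [0, 0, 0]},
    {"xyz": [0.12, -0.99, 0], "delta_rot": [0, 0, 0]}
  ]
}}

```text
clock: 22.85
position: [0.4959, -0.1173, 0.2931]
orientation: [[-0.985, -0.174, -0.001], [-0.174, 0.985, 0.001], [0.001, 0.001, -1.0]]
force: [0.2, 0.5, -0.1]
finger_gap: 0.602
gripper_force: 0.0
```

Request:
{"method": "arm_command", "body": {
  "series": [
    {"xyz": [0.12, -0.99, 0.2], "delta_rot": [0, 0, 0]},
    {"xyz": [0.12, -0.99, 0.5], "delta_rot": [0, 0, 0]},
    {"xyz": [0.12, -0.99, 0.9], "delta_rot": [0, 0, 0]},
    {"xyz": [0.12, -0.99, 0.9], "delta_rot": [0, 0, 0]},
    {"xyz": [0.12, -0.99, 0.9], "delta_rot": [0, 0, 0]}
  ]
}}

```text
clock: 23.48
position: [0.504, -0.2665, 0.1902]
orientation: [[-0.985, -0.174, -0.001], [-0.174, 0.985, 0.001], [0.001, 0.001, -1.0]]
force: [0.0, 0.3, 1.3]
finger_gap: 0.598
gripper_force: 0.0
```

Request:
{"method": "arm_command", "body": {
  "series": [
    {"xyz": [0.13, -0.99, 0.9], "delta_rot": [0, 0, 0]},
    {"xyz": [0, 0, 0.6], "delta_rot": [0, 0, 0]},
    {"xyz": [0, 0, 0], "delta_rot": [0, 0, 0]}
  ]
}}

```text
clock: 23.85
position: [0.5046, -0.2952, 0.1451]
orientation: [[-0.985, -0.174, -0.003], [-0.174, 0.985, 0.003], [0.003, 0.003, -1.0]]
force: [0.3, 0.6, -0.4]
finger_gap: 0.599
gripper_force: 0.0
```

```bash
python3 - <<'E'
from h import *
np.set_printoptions(precision=4,suppress=True)
plan([.5051,-.2951,.049],100.2,4)
f=snap('top')['frame'];g=f.min(2).astype(int)
# case edges by gradient: project edge lines -> outer rim from mask w/o clamp & lugs
m=(g[175:250,170:240]>110).astype(np.uint8);cs,_=cv2.findContours(m,0,1)
c=max(cs,key=cv2.contourArea).reshape(-1,2)+[170,175];P=ray('top',c,.05)[:,:2]
a=np.radians(9.2);u=np.array([np.cos(a),np.sin(a)]);v=np.array([-u[1],u[0]]);C=np.array([.498,.286]);q=(P-C)@np.c_[u,v]
for s in(1,-1):
    k=(np.abs(q[:,0])<.08)&(q[:,1]*s>.07);h=np.polyfit(q[k,0],q[k,1],1);print('y edge',s,np.median(q[k,1]),'slope',h[0],k.sum())
    k=(np.abs(q[:,1])<.075)&(q[:,0]*s>.08);print('x edge',s,np.sort(q[k,0])[::4])
# tools in case: dark / red pixels
F=f.astype(int);rd=(F[...,2]-F[...,0]>50)&(F[...,2]-F[...,1]>60);vv,uu=np.nonzero(rd[170:250,170:240]);
p=(ray('top',np.c_[uu+170,vv+170],.012)[:,:2]-C)@np.c_[u,v];print('red',p.min(0),p.max(0))
dk=(g<75)[170:250,170:240];vv,uu=np.nonzero(dk);p=(ray('top',np.c_[uu+170,vv+170],.018)[:,:2]-C)@np.c_[u,v]
k=(p[:,1]>.022)&(p[:,1]<.07)&(abs(p[:,0])<.085);p=p[k];print('dark',len(p),p.min(0),p.max(0),p.mean(0),np.polyfit(p[:,0],p[:,1],1)[0])
cv2.imwrite('pics/g7.png',cv2.resize(f[165:255,165:255],None,fx=6,fy=6,interpolation=2))
E
```

```text
0 [-0.004 -0.     0.801] rz -0.007
1 [-0.004 -0.     0.801] rz -0.007
2 [-0.004 -0.     0.801] rz -0.007
3 [-0.004 -0.     0.801] rz -0.007
from [ 0.5046 -0.2952  0.1451] yaw 100.0 tiltxy [-0.0033  0.0025] j [-0.63  0.56  1.56  0.    1.02 -2.38] t 23.85
y edge 1 0.08486587322964934 slope -0.004180497281402899 44
x edge 1 [0.097  0.0976 0.0979 0.0983 0.0986 0.0989 0.0992 0.0995 0.0999 0.1003
 0.1008]
y edge -1 -0.0845931985119183 slope 0.0009872919436260794 44
x edge -1 [-0.122  -0.118  -0.1167 -0.115  -0.1124 -0.1089 -0.1048 -0.1018 -0.0988
 -0.0982 -0.0978 -0.0976 -0.0972 -0.0968 -0.0964 -0.0959]
red [-0.0859 -0.0563] [ 0.0023 -0.0089]
dark 147 [-0.0753  0.0373] [0.0761 0.0631] [-0.0355  0.0499] -0.015399463126961067
```

Request:
{"method": "arm_command", "body": {
  "series": [
    {"xyz": [-0.01, 0, 0.8], "delta_rot": [0, 0, -0.01]},
    {"xyz": [-0.01, 0, 0.8], "delta_rot": [0, 0, -0.01]},
    {"xyz": [0, 0, 0.8], "delta_rot": [0, 0, -0.01]},
    {"xyz": [0, 0, 0.8], "delta_rot": [0, 0, 0]},
    {"xyz": [0, 0, 0], "delta_rot": [0, 0, 0]}
  ]
}}

```text
clock: 24.52
position: [0.5061, -0.295, 0.0506]
orientation: [[-0.984, -0.178, -0.002], [-0.178, 0.984, 0.001], [0.001, 0.001, -1.0]]
force: [-0.3, -0.6, -0.6]
finger_gap: 0.599
gripper_force: 0.0
```

Request:
{"method": "arm_command", "body": {
  "series": [
    {"xyz": [0, 0, 0.1], "delta_rot": [0, 0, 0]},
    {"xyz": [0, 0, 0], "delta_rot": [0, 0, 0]},
    {"xyz": [0, 0, 0], "delta_rot": [0, 0, 0]},
    {"xyz": [0, 0, 0], "delta_rot": [0, 0, 0]},
    {"xyz": [0, 0, 0], "delta_rot": [0, 0, 0]}
  ],
  "gripper": 0
}}

```text
clock: 25.15
position: [0.507, -0.2961, 0.0492]
orientation: [[-0.984, -0.178, 0.001], [-0.178, 0.984, -0.001], [-0.001, -0.001, -1.0]]
force: [-0.4, 0.0, 5.9]
finger_gap: 0.095
gripper_force: 58.5
```

```bash
python3 - <<'E'
from h import *
o=telemetry.get_obs();print(o['position'],o['orientation'],o['force'],o['finger_gap'])
E
```

```text
[ 0.50699363 -0.2961111   0.04916264] [[-0.98410365 -0.17758885  0.00148482]
 [-0.17759046  0.98410394 -0.00102895]
 [-0.00127849 -0.00127628 -0.99999837]] [-0.39577729  0.03049305  5.87794587] 0.0945846935078577
```

Request:
{"method": "arm_command", "body": {
  "series": [
    {"xyz": [0, 0, -0.3], "delta_rot": [0, 0, 0]},
    {"xyz": [0, 0, -0.6], "delta_rot": [0, 0, 0]},
    {"xyz": [0, 0, -0.9], "delta_rot": [0, 0, 0]},
    {"xyz": [0, 0, -1], "delta_rot": [0, 0, 0]},
    {"xyz": [0, 0, -1], "delta_rot": [0, 0, 0]}
  ]
}}

```text
clock: 25.78
position: [0.5063, -0.2956, 0.1643]
orientation: [[-0.984, -0.178, 0.0], [-0.178, 0.984, -0.0], [-0.0, -0.0, -1.0]]
force: [0.4, -0.2, -4.4]
finger_gap: 0.091
gripper_force: 58.6
```

Request:
{"method": "arm_command", "body": {
  "series": [
    {"xyz": [0, 0, -1], "delta_rot": [0, 0, 0]},
    {"xyz": [0, 0, -1], "delta_rot": [0, 0, 0]},
    {"xyz": [0, 0, -1], "delta_rot": [0, 0, 0]},
    {"xyz": [0, 0, -1], "delta_rot": [0, 0, 0]},
    {"xyz": [0, 0, -0.6], "delta_rot": [0, 0, 0]}
  ]
}}

```text
clock: 26.4
position: [0.5063, -0.2956, 0.3029]
orientation: [[-0.984, -0.178, 0.002], [-0.178, 0.984, -0.001], [-0.001, -0.002, -1.0]]
force: [-0.0, 0.2, -6.0]
finger_gap: 0.091
gripper_force: 58.9
```

```bash
python3 - <<'E'
from h import *
plan([.500,.286,.30],99.1,25)
f=snap('side')['frame'];cv2.imwrite('pics/g8.png',f)
E
```

```text
0 [-0.129  0.765  0.004] rz 0.007
1 [-0.129  0.765  0.004] rz 0.007
2 [-0.128  0.765  0.004] rz 0.007
3 [-0.128  0.765  0.004] rz 0.007
4 [-0.127  0.765  0.004] rz 0.007
5 [-0.126  0.765  0.004] rz 0.007
6 [-0.126  0.765  0.004] rz 0.007
7 [-0.125  0.765  0.004] rz 0.007
8 [-0.125  0.765  0.004] rz 0.007
9 [-0.124  0.766  0.004] rz 0.007
10 [-0.123  0.766  0.004] rz 0.007
11 [-0.123  0.766  0.004] rz 0.007
12 [-0.122  0.766  0.004] rz 0.007
13 [-0.122  0.766  0.004] rz 0.007
14 [-0.121  0.766  0.004] rz 0.007
15 [-0.12   0.766  0.004] rz 0.007
16 [-0.12   0.766  0.004] rz 0.007
17 [-0.119  0.766  0.004] rz 0.007
18 [-0.119  0.766  0.004] rz 0.007
19 [-0.118  0.767  0.004] rz 0.007
20 [-0.117  0.767  0.004] rz 0.007
21 [-0.117  0.767  0.004] rz 0.007
22 [-0.116  0.767  0.004] rz 0.007
23 [-0.116  0.767  0.004] rz 0.007
24 [-0.115  0.767  0.004] rz 0.007
from [ 0.5063 -0.2956  0.3029] yaw 100.23 tiltxy [ 0.0017 -0.0013] j [-0.63  0.39  1.38 -0.    1.37 -2.38] t 26.4
```

Request:
{"method": "arm_command", "body": {
  "series": [
    {"xyz": [-0.06, 0.4, 0], "delta_rot": [0, 0, 0]},
    {"xyz": [-0.13, 0.77, 0], "delta_rot": [0, 0, 0.01]},
    {"xyz": [-0.13, 0.77, 0], "delta_rot": [0, 0, 0.01]},
    {"xyz": [-0.13, 0.77, 0], "delta_rot": [0, 0, 0.01]},
    {"xyz": [-0.13, 0.77, 0], "delta_rot": [0, 0, 0.01]}
  ]
}}

```text
clock: 27.08
position: [0.5048, -0.1875, 0.2997]
orientation: [[-0.985, -0.174, -0.001], [-0.174, 0.985, 0.001], [0.001, 0.001, -1.0]]
force: [0.8, 0.8, -4.4]
finger_gap: 0.094
gripper_force: 58.8
```

Request:
{"method": "arm_command", "body": {
  "series": [
    {"xyz": [-0.13, 0.77, 0], "delta_rot": [0, 0, 0.01]},
    {"xyz": [-0.13, 0.77, 0], "delta_rot": [0, 0, 0.01]},
    {"xyz": [-0.13, 0.77, 0], "delta_rot": [0, 0, 0.01]},
    {"xyz": [-0.12, 0.77, 0], "delta_rot": [0, 0, 0.01]},
    {"xyz": [-0.12, 0.77, 0], "delta_rot": [0, 0, 0.01]}
  ]
}}

```text
clock: 27.7
position: [0.5034, -0.0706, 0.2997]
orientation: [[-0.986, -0.168, -0.001], [-0.168, 0.986, 0.0], [0.001, 0.0, -1.0]]
force: [0.4, 0.8, -4.3]
finger_gap: 0.091
gripper_force: 58.8
```

Request:
{"method": "arm_command", "body": {
  "series": [
    {"xyz": [-0.12, 0.77, 0], "delta_rot": [0, 0, 0.01]},
    {"xyz": [-0.12, 0.77, 0], "delta_rot": [0, 0, 0.01]},
    {"xyz": [-0.12, 0.77, 0], "delta_rot": [0, 0, 0.01]},
    {"xyz": [-0.12, 0.77, 0], "delta_rot": [0, 0, 0.01]},
    {"xyz": [-0.12, 0.77, 0], "delta_rot": [0, 0, 0.01]}
  ]
}}

```text
clock: 28.32
position: [0.5017, 0.0461, 0.2997]
orientation: [[-0.987, -0.162, -0.001], [-0.162, 0.987, 0.0], [0.001, 0.0, -1.0]]
force: [0.6, 0.5, -4.3]
finger_gap: 0.09
gripper_force: 58.8
```

Request:
{"method": "arm_command", "body": {
  "series": [
    {"xyz": [-0.12, 0.77, 0], "delta_rot": [0, 0, 0.01]},
    {"xyz": [-0.12, 0.77, 0], "delta_rot": [0, 0, 0.01]},
    {"xyz": [-0.12, 0.77, 0], "delta_rot": [0, 0, 0.01]},
    {"xyz": [-0.12, 0.77, 0], "delta_rot": [0, 0, 0]},
    {"xyz": [-0.12, 0.77, 0], "delta_rot": [0, 0, 0]}
  ]
}}

```text
clock: 28.95
position: [0.5009, 0.1628, 0.2997]
orientation: [[-0.987, -0.158, -0.001], [-0.158, 0.987, -0.0], [0.001, 0.0, -1.0]]
force: [0.4, -0.1, -5.2]
finger_gap: 0.09
gripper_force: 58.8
```

Request:
{"method": "arm_command", "body": {
  "series": [
    {"xyz": [-0.12, 0.77, 0], "delta_rot": [0, 0, 0]},
    {"xyz": [-0.12, 0.77, 0], "delta_rot": [0, 0, 0]},
    {"xyz": [-0.12, 0.77, 0], "delta_rot": [0, 0, 0]},
    {"xyz": [-0.12, 0.77, 0], "delta_rot": [0, 0, 0]},
    {"xyz": [-0.06, 0.4, 0], "delta_rot": [0, 0, 0]}
  ]
}}

```text
clock: 29.58
position: [0.5005, 0.2682, 0.2997]
orientation: [[-0.987, -0.159, -0.001], [-0.159, 0.987, -0.0], [0.001, -0.0, -1.0]]
force: [-0.0, 0.4, -4.4]
finger_gap: 0.092
gripper_force: 58.8
```

Request:
{"method": "arm_command", "body": {
  "series": [
    {"xyz": [-0.06, 0.4, 0.3], "delta_rot": [0, 0, 0]},
    {"xyz": [0, 0, 0.8], "delta_rot": [0, 0, 0]},
    {"xyz": [0, 0, 0.8], "delta_rot": [0, 0, 0]},
    {"xyz": [0, 0, 0.3], "delta_rot": [0, 0, 0]},
    {"xyz": [0, 0, 0], "delta_rot": [0, 0, 0]}
  ]
}}

```text
clock: 30.2
position: [0.5015, 0.2786, 0.2337]
orientation: [[-0.988, -0.157, -0.001], [-0.157, 0.988, -0.0], [0.001, -0.0, -1.0]]
force: [-0.2, -0.3, -4.8]
finger_gap: 0.093
gripper_force: 58.8
```

```bash
python3 - <<'E'
from h import *
plan([.500,.286,.12],99.1,5)
E
```

```text
0 [0.002 0.051 0.758] rz -0.001
1 [0.002 0.051 0.758] rz -0.001
2 [0.002 0.051 0.758] rz -0.001
3 [0.002 0.051 0.758] rz -0.001
4 [0.002 0.051 0.758] rz -0.001
from [0.5015 0.2786 0.2337] yaw 99.05 tiltxy [-0.001  -0.0005] j [ 0.4   0.44  1.5  -0.    1.2  -1.33] t 30.2
```

Request:
{"method": "arm_command", "body": {
  "series": [
    {"xyz": [0, 0.05, 0.76], "delta_rot": [0, 0, 0]},
    {"xyz": [0, 0.05, 0.76], "delta_rot": [0, 0, 0]},
    {"xyz": [0, 0.05, 0.76], "delta_rot": [0, 0, 0]},
    {"xyz": [0, 0.05, 0.76], "delta_rot": [0, 0, 0]},
    {"xyz": [0, 0.05, 0.6], "delta_rot": [0, 0, 0]}
  ]
}}

```text
clock: 30.82
position: [0.5011, 0.2863, 0.125]
orientation: [[-0.988, -0.157, 0.001], [-0.157, 0.988, 0.001], [-0.001, 0.0, -1.0]]
force: [1.2, 0.2, -4.6]
finger_gap: 0.094
gripper_force: 58.8
```

Request:
{"method": "arm_command", "body": {
  "series": [
    {"xyz": [0, 0, 0.2], "delta_rot": [0, 0, 0]},
    {"xyz": [0, 0, 0.2], "delta_rot": [0, 0, 0]},
    {"xyz": [0, 0, 0], "delta_rot": [0, 0, 0]}
  ]
}}

```text
clock: 31.2
position: [0.5008, 0.2861, 0.1132]
orientation: [[-0.988, -0.158, 0.0], [-0.158, 0.988, 0.0], [-0.001, 0.0, -1.0]]
force: [0.2, -0.2, -5.3]
finger_gap: 0.092
gripper_force: 58.8
```

```bash
python3 - <<'E'
from h import *
plan([.5015,.286,.1],99.1,1)
E
```

```text
0 [-0.024 -0.008  0.441] rz -0.005
from [0.5008 0.2861 0.1132] yaw 99.06 tiltxy [0.0005 0.0002] j [ 0.42  0.6   1.61 -0.    0.93 -1.31] t 31.2
```

Request:
{"method": "arm_command", "body": {
  "series": [
    {"xyz": [-0.02, 0, 0.2], "delta_rot": [0, 0, 0]},
    {"xyz": [0, 0, 0.2], "delta_rot": [0, 0, 0]},
    {"xyz": [0, 0, 0.15], "delta_rot": [0, 0, 0]},
    {"xyz": [0, 0, 0], "delta_rot": [0, 0, 0]}
  ]
}}

```text
clock: 31.7
position: [0.5009, 0.2861, 0.0959]
orientation: [[-0.988, -0.158, -0.001], [-0.158, 0.988, -0.0], [0.001, -0.0, -1.0]]
force: [0.2, -0.7, -4.9]
finger_gap: 0.09
gripper_force: 58.9
```

Request:
{"method": "arm_command", "body": {
  "series": [
    {"xyz": [0, 0, 0.1], "delta_rot": [0, 0, 0]},
    {"xyz": [0, 0, 0.06], "delta_rot": [0, 0, 0]},
    {"xyz": [0, 0, 0], "delta_rot": [0, 0, 0]}
  ]
}}

```text
clock: 32.08
position: [0.5011, 0.2861, 0.0915]
orientation: [[-0.988, -0.158, -0.0], [-0.158, 0.988, -0.0], [0.0, -0.0, -1.0]]
force: [0.1, 0.6, -4.0]
finger_gap: 0.087
gripper_force: 58.9
```

Request:
{"method": "arm_command", "body": {
  "series": [
    {"xyz": [0, 0, 0.05], "delta_rot": [0, 0, 0]},
    {"xyz": [0, 0, 0], "delta_rot": [0, 0, 0]}
  ]
}}

```text
clock: 32.33
position: [0.5012, 0.2862, 0.0911]
orientation: [[-0.987, -0.158, 0.001], [-0.158, 0.988, 0.0], [-0.001, 0.0, -1.0]]
force: [-4.7, -3.1, 14.5]
finger_gap: 0.09
gripper_force: 61.1
```

Request:
{"method": "arm_command", "body": {
  "series": [
    {"xyz": [0, 0, 0], "delta_rot": [0, 0, 0]},
    {"xyz": [0, 0, 0], "delta_rot": [0, 0, 0]},
    {"xyz": [0, 0, 0], "delta_rot": [0, 0, 0]},
    {"xyz": [0, 0, 0], "delta_rot": [0, 0, 0]}
  ],
  "gripper": 0.5
}}

```text
clock: 32.83
position: [0.5012, 0.2862, 0.09]
orientation: [[-0.988, -0.158, 0.0], [-0.158, 0.988, 0.0], [-0.0, 0.0, -1.0]]
force: [-1.5, 0.4, -0.2]
finger_gap: 0.499
gripper_force: 0.0
```

Request:
{"method": "arm_command", "body": {
  "series": [
    {"xyz": [0, 0, -0.5], "delta_rot": [0, 0, 0]},
    {"xyz": [0, 0, -1], "delta_rot": [0, 0, 0]},
    {"xyz": [0, 0, -1], "delta_rot": [0, 0, 0]},
    {"xyz": [0, 0, -1], "delta_rot": [0, 0, 0]},
    {"xyz": [0, 0, -1], "delta_rot": [0, 0, 0]}
  ]
}}

```text
clock: 33.45
position: [0.501, 0.2861, 0.2272]
orientation: [[-0.988, -0.158, 0.001], [-0.158, 0.988, 0.0], [-0.001, 0.0, -1.0]]
force: [0.6, 0.1, -0.9]
finger_gap: 0.5
gripper_force: 0.0
```

```bash
python3 - <<'E'
from h import *
plan([.25,.26,.26],99.1,9)
E
```

```text
0 [ 0.933  0.051 -0.121] rz -0.001
1 [ 0.933  0.051 -0.121] rz -0.001
2 [ 0.933  0.051 -0.121] rz -0.001
3 [ 0.933  0.051 -0.121] rz -0.001
4 [ 0.933  0.051 -0.121] rz -0.001
5 [ 0.933  0.051 -0.121] rz -0.001
6 [ 0.933  0.051 -0.121] rz -0.001
7 [ 0.933  0.051 -0.121] rz -0.001
8 [ 0.933  0.051 -0.121] rz -0.001
from [0.501  0.2861 0.2272] yaw 99.06 tiltxy [0.0008 0.0003] j [ 0.42  0.45  1.5  -0.    1.19 -1.31] t 33.45
```

Request:
{"method": "arm_command", "body": {
  "series": [
    {"xyz": [0.87, 0, -0.1], "delta_rot": [0, 0, 0]},
    {"xyz": [0.87, 0, -0.1], "delta_rot": [0, 0, 0]},
    {"xyz": [0.87, 0, -0.1], "delta_rot": [0, 0, 0]},
    {"xyz": [0.87, 0, 0], "delta_rot": [0, 0, 0]},
    {"xyz": [0.87, 0, 0], "delta_rot": [0, 0, 0]}
  ],
  "gripper": 0
}}

```text
clock: 34.08
position: [0.3714, 0.2655, 0.2351]
orientation: [[-0.988, -0.158, 0.001], [-0.158, 0.988, 0.0], [-0.001, 0.0, -1.0]]
force: [0.0, -0.8, 0.4]
finger_gap: -0.002
gripper_force: 0.0
```

Request:
{"method": "arm_command", "body": {
  "series": [
    {"xyz": [0.87, 0, 0], "delta_rot": [0, 0, 0]},
    {"xyz": [0.87, 0, 0], "delta_rot": [0, 0, 0]},
    {"xyz": [0, 0, 0], "delta_rot": [0, 0, 0]}
  ]
}}

```text
clock: 34.45
position: [0.3193, 0.2571, 0.2349]
orientation: [[-0.987, -0.158, 0.0], [-0.158, 0.987, 0.0], [-0.0, 0.0, -1.0]]
force: [0.6, 0.7, -0.5]
finger_gap: -0.001
gripper_force: 0.0
```

```bash
python3 - <<'E'
from h import *
plan([.3203,.2572,.13],99.1,4)
f=snap('top')['frame'];s=ld('side')['f'];s=snap('side')['frame']
cv2.imwrite('pics/g9.png',np.hstack([cv2.resize(f[165:265,170:270],(400,400),interpolation=2),cv2.resize(s[130:230,220:320],(400,400),interpolation=2)]))
E
```

```text
0 [-0.009 -0.     0.874] rz 0.0
1 [-0.009 -0.     0.874] rz 0.0
2 [-0.009 -0.     0.874] rz 0.0
3 [-0.009 -0.     0.874] rz 0.0
from [0.3193 0.2571 0.2349] yaw 99.11 tiltxy [0.0001 0.0002] j [ 0.53  0.22  1.87  0.    1.06 -1.2 ] t 34.45
```

View pics/g9.png

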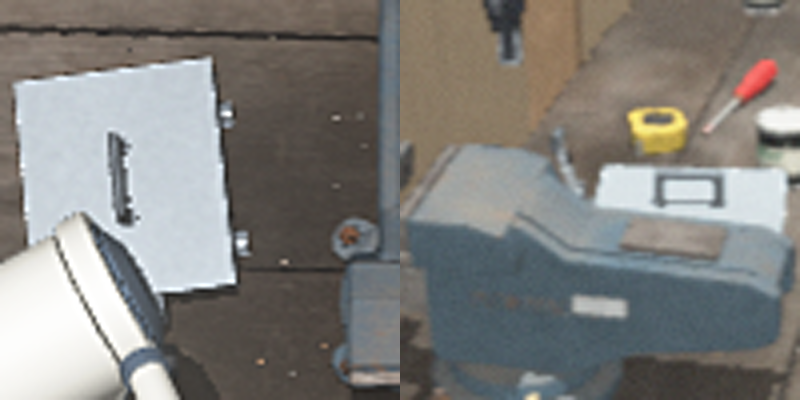

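The lid lies square on the case (left crop, handle about 120,180). The clamp leans back at about (565,160) in the right crop, with the fingers behind and above it. I'll come down behind it and push.

Request:
{"method": "arm_command", "body": {
  "series": [
    {"xyz": [0, 0, 0.87], "delta_rot": [0, 0, 0]},
    {"xyz": [0, 0, 0.87], "delta_rot": [0, 0, 0]},
    {"xyz": [0, 0, 0.87], "delta_rot": [0, 0, 0]},
    {"xyz": [0, 0, 0.87], "delta_rot": [0, 0, 0]},
    {"xyz": [0, 0, 0], "delta_rot": [0, 0, 0]}
  ]
}}

```text
clock: 35.17
position: [0.3208, 0.2572, 0.1287]
orientation: [[-0.988, -0.157, -0.002], [-0.157, 0.988, -0.001], [0.002, -0.001, -1.0]]
force: [0.4, 0.2, 0.6]
finger_gap: 0.002
gripper_force: 0.0
```

Request:
{"method": "arm_command", "body": {
  "series": [
    {"xyz": [-0.5, 0, 0], "delta_rot": [0, 0, 0]},
    {"xyz": [-0.5, 0, 0], "delta_rot": [0, 0, 0]},
    {"xyz": [-0.5, 0, 0], "delta_rot": [0, 0, 0]},
    {"xyz": [-0.5, 0, 0], "delta_rot": [0, 0, 0]},
    {"xyz": [-0.5, 0, 0], "delta_rot": [0, 0, 0]}
  ]
}}

```text
clock: 35.8
position: [0.3956, 0.2692, 0.1297]
orientation: [[-0.988, -0.157, -0.0], [-0.157, 0.988, -0.0], [0.0, -0.0, -1.0]]
force: [-3.0, 0.4, -0.5]
finger_gap: 0.003
gripper_force: 1.1
```

Request:
{"method": "arm_command", "body": {
  "series": [
    {"xyz": [-0.4, 0, 0.1], "delta_rot": [0, 0, 0]},
    {"xyz": [-0.4, 0, 0.2], "delta_rot": [0, 0, 0]},
    {"xyz": [-0.3, 0, 0.2], "delta_rot": [0, 0, 0]},
    {"xyz": [0, 0, 0], "delta_rot": [0, 0, 0]}
  ]
}}

```text
clock: 36.3
position: [0.4279, 0.2745, 0.1141]
orientation: [[-0.988, -0.157, -0.0], [-0.157, 0.988, -0.0], [0.0, -0.0, -1.0]]
force: [-0.6, 0.9, 0.0]
finger_gap: -0.002
gripper_force: 0.0
```

Request:
{"method": "arm_command", "body": {
  "series": [
    {"xyz": [-0.23, 0, 0], "delta_rot": [0, 0, 0]},
    {"xyz": [0, 0, 0.3], "delta_rot": [0, 0, 0]},
    {"xyz": [0, 0, 0.3], "delta_rot": [0, 0, 0]},
    {"xyz": [0, 0, 0.1], "delta_rot": [0, 0, 0]},
    {"xyz": [0, 0, 0], "delta_rot": [0, 0, 0]}
  ]
}}

```text
clock: 36.92
position: [0.4339, 0.2754, 0.0933]
orientation: [[-0.988, -0.158, -0.001], [-0.158, 0.988, -0.0], [0.001, -0.0, -1.0]]
force: [-0.4, -0.1, 0.1]
finger_gap: -0.0
gripper_force: 0.0
```

Request:
{"method": "arm_command", "body": {
  "series": [
    {"xyz": [0, 0, 0.1], "delta_rot": [0, 0, 0]},
    {"xyz": [0, 0, 0], "delta_rot": [0, 0, 0]}
  ]
}}

```text
clock: 37.17
position: [0.4341, 0.2755, 0.0906]
orientation: [[-0.987, -0.158, -0.0], [-0.158, 0.987, -0.0], [0.0, -0.0, -1.0]]
force: [-0.2, -0.4, 0.1]
finger_gap: 0.0
gripper_force: 0.0
```

Request:
{"method": "arm_command", "body": {
  "series": [
    {"xyz": [0, 0, 0.06], "delta_rot": [0, 0, 0]},
    {"xyz": [0, 0, 0], "delta_rot": [0, 0, 0]}
  ]
}}

```text
clock: 37.42
position: [0.4342, 0.2755, 0.0888]
orientation: [[-0.988, -0.157, -0.0], [-0.157, 0.988, -0.0], [0.0, 0.0, -1.0]]
force: [-0.3, 0.0, 0.4]
finger_gap: 0.001
gripper_force: 0.0
```

Request:
{"method": "arm_command", "body": {
  "series": [
    {"xyz": [0, 0, 0.06], "delta_rot": [0, 0, 0]},
    {"xyz": [0, 0, 0], "delta_rot": [0, 0, 0]}
  ]
}}

```text
clock: 37.67
position: [0.4343, 0.2755, 0.0877]
orientation: [[-0.988, -0.158, 0.001], [-0.158, 0.988, 0.0], [-0.001, 0.0, -1.0]]
force: [-3.7, -1.4, 17.6]
finger_gap: 0.001
gripper_force: 8.5
```

Request:
{"method": "arm_command", "body": {
  "series": [
    {"xyz": [0, 0, 0.06], "delta_rot": [0, 0, 0]},
    {"xyz": [0, 0, 0], "delta_rot": [0, 0, 0]}
  ]
}}

```text
clock: 37.92
position: [0.4343, 0.2756, 0.0871]
orientation: [[-0.987, -0.158, 0.001], [-0.158, 0.988, 0.001], [-0.002, 0.0, -1.0]]
force: [-8.6, -4.3, 46.7]
finger_gap: -0.002
gripper_force: 23.3
```

Request:
{"method": "arm_command", "body": {
  "series": [
    {"xyz": [0, 0, -0.3], "delta_rot": [0, 0, 0]},
    {"xyz": [0, 0, -1], "delta_rot": [0, 0, 0]},
    {"xyz": [0, 0, -1], "delta_rot": [0, 0, 0]},
    {"xyz": [0, 0, -1], "delta_rot": [0, 0, 0]},
    {"xyz": [0, 0, -1], "delta_rot": [0, 0, 0]}
  ]
}}

```text
clock: 38.55
position: [0.4339, 0.2754, 0.2152]
orientation: [[-0.988, -0.158, -0.0], [-0.158, 0.988, -0.0], [0.0, -0.0, -1.0]]
force: [0.7, 0.2, 0.6]
finger_gap: 0.004
gripper_force: 0.0
```

Request:
{"method": "arm_command", "body": {
  "series": [
    {"xyz": [0, 0, -1], "delta_rot": [0, 0, 0]},
    {"xyz": [0, 0, -1], "delta_rot": [0, 0, 0]},
    {"xyz": [0, 0, -1], "delta_rot": [0, 0, 0]},
    {"xyz": [0, -1, 0], "delta_rot": [0, 0, 0]},
    {"xyz": [0, -1, 0], "delta_rot": [0, 0, 0]}
  ]
}}

```text
clock: 39.17
position: [0.4435, 0.2157, 0.3045]
orientation: [[-0.987, -0.158, 0.0], [-0.158, 0.987, 0.0], [-0.0, 0.0, -1.0]]
force: [0.6, -0.1, -0.1]
finger_gap: 0.0
gripper_force: 0.0
```

Request:
{"method": "arm_command", "body": {
  "series": [
    {"xyz": [0, -1, 0], "delta_rot": [0, 0, 0]},
    {"xyz": [0, -1, 0], "delta_rot": [0, 0, 0]},
    {"xyz": [0, -1, 0], "delta_rot": [0, 0, 0]},
    {"xyz": [0, -1, 0], "delta_rot": [0, 0, 0]},
    {"xyz": [0, -1, 0], "delta_rot": [0, 0, 0]}
  ]
}}

```text
clock: 39.8
position: [0.4671, 0.0671, 0.3042]
orientation: [[-0.987, -0.158, -0.0], [-0.158, 0.987, -0.0], [0.0, 0.0, -1.0]]
force: [0.4, 0.2, -0.3]
finger_gap: 0.002
gripper_force: 0.0
```

Request:
{"method": "arm_command", "body": {
  "series": [
    {"xyz": [0, -1, 0], "delta_rot": [0, 0, 0]},
    {"xyz": [0, -1, 0], "delta_rot": [0, 0, 0]},
    {"xyz": [0, -1, 0], "delta_rot": [0, 0, 0]},
    {"xyz": [0, -1, 0], "delta_rot": [0, 0, 0]},
    {"xyz": [0, 0, 0], "delta_rot": [0, 0, 0]}
  ]
}}

```text
clock: 40.42
position: [0.4862, -0.0518, 0.3041]
orientation: [[-0.988, -0.155, -0.0], [-0.155, 0.988, -0.0], [0.0, -0.0, -1.0]]
force: [1.0, 0.2, -0.4]
finger_gap: 0.003
gripper_force: 0.0
```

```bash
python3 - <<'E'
from h import *
np.set_printoptions(precision=4,suppress=True,linewidth=200)
f=snap('top')['frame'];g=f.min(2).astype(int)
a=np.radians(9.2);u=np.array([np.cos(a),np.sin(a)]);v=np.array([-u[1],u[0]]);C=np.array([.498,.286])
m=(g[170:250,165:240]>120).astype(np.uint8);cs,_=cv2.findContours(m,0,1)
c=max(cs,key=cv2.contourArea).reshape(-1,2)+[165,170];P=ray('top',c,.054)[:,:2]
r=cv2.minAreaRect((P*1000).astype(np.float32));print('lid',r)
W=lambda x,y,z:np.r_[C+x*u+y*v,z]
# intensity profile sampled along case x at y=0 and y=+-.018, plane z=.066 (undistorted by proj)
xs=np.arange(-.14,-.03,.004)
for y,z in((0,.066),(.017,.068),(-.017,.068),(.04,.054)):
    q=proj('top',[W(x,y,z) for x in xs]).astype(np.float32)
    print(y,cv2.remap(g.astype(np.float32),q[None,:,:1].copy(),q[None,:,1:].copy(),1)[0].astype(int))
print((xs*1000).astype(int))
o=telemetry.get_obs();print(o['position'],o['force'])
E
```

```text
lid ((487.2019348144531, 286.5630187988281), (228.8746795654297, 178.86300659179688), 9.062307357788086)
0 [ 73  55  48  78 203 226 233 243 242 240 239 238 235 236 236 236 235 234 233 237 220 139  99 125 210 110  50  46]
0.017 [ 70  71  65  96 142 164 123  90  90 155 209 201 199 196 198 196 197 199 201 210  77  85 112 141 199 197 196 197]
-0.017 [ 61  50  51  62 101 104 106 126 124 149 202 202 201 200 199 199 200 198 203 198  74  95  91 157 202 197 194 194]
0.04 [ 72  72  74  75  73  74  75  53  44  86 189 204 200 198 199 199 198 199 200 200 198 197 197 196 195 196 195 195]
[-140 -136 -132 -128 -124 -120 -115 -111 -107 -103  -99  -95  -91  -87  -83  -79  -75  -71  -67  -63  -59  -55  -51  -47  -43  -39  -35  -31]
[ 0.486  -0.0508  0.3041] [-0.3811  0.6333  1.0622]
```

```bash
python3 -c "
from cell import job
print(job.close_job())"
```

```text
the job is handed in; nothing more can be done
None
```

I handed the job in at about 40 s of the 72 s allowed, but it returned no verdict. By camera and force readings, the pliers and screwdriver are in their bays, the lid is seated square, the clamp is shut on it, and the arm is clear.

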